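# Demagnetise the micrometer and put it away in its latched case

### The job

Put the micrometer away free of magnetism: press the thumb latch so that the case's lid springs open, pull the demagnetiser's knob switch up to its on position, and with the switch still on lift the micrometer off the pole plates and lay it flat in its moulded recess in the case, frame in the wide pocket. Once it lies there, push the switch fully home again, then close the lid until the latch snaps and holds it shut. Leave everything else on the bench where it is.

Things in the scene. Friction and masses are not known exactly. Their poses are not given: they have to be found in the camera images.
- case: black instrument case fixed to the bench, 120 (x) x 190 (y) mm, 45 mm high shut. Origin: centre of underside, z up; the front with the latch looks to its -x, the lid's hinge lies along y at the rear. Body: rim at z 28, walls 4 mm thick. Inside, a dark insert with its deck at z 20 and a recess with floor at z 8 mm, in the outline of the micrometer with 4 mm play
- recess (a point): point of the recess floor where the micrometer's origin belongs (case x -6, y -27, z 8 mm), axes as the case's and to be matched by the micrometer's. In case mm: frame pocket x -17..30, y 9..67; finger well beside the thimble x -56..56, y -53..9; ratchet slot x -16..4, y -67..-53, all with floor at z 8
- lid (a joint): lid hinge, rad: 0 shut (0.009 when latched), 1.85 fully open, leaning 16 deg back past upright. A spring throws it open and keeps it open; only the latch holds it shut. Pushing it shut at the free edge takes under 2 N, and up to 8 N straight down for the last 5 mm to snap the latch
- lid_hinge (a point): middle of the hinge line, fixed on the case (case x 60, y 0, z 28 mm)
- lid_edge (a point): point on the lid's outer face (its top when shut) where to push: mid-width, 105 mm from the hinge line, 17 mm off the lid's rim plane, 15 mm in from the free edge. Lid: shell 120 x 190 x 17 mm. Shut, the point is at case x -45, z 45 mm; fully open at case x 105, z 124 mm, the outer face looking to the case's +x
- latch (a joint): thumb latch lever, rad: 0 at rest (hooked), 0.22 fully pressed; lets the lid go at about 0.13; springs back by itself
- latch_pad (a point): where to press straight down: top of the outer half of the grey thumb pad at the middle of the case's front (at rest case x -89, y 0, z 32 mm). Pad 28 mm wide (y), case x -99 to -70. Behind it the lever's arm with its hook stands to z 43 mm and swings out to x -76 as the pad goes down. About 6 N over 6 mm; the lid then pops up at once
- demagnetiser: grey table demagnetiser fixed to the bench, box 150 (x) x 250 (y) mm. Origin: centre of underside, z up. Two steel pole plates with a brass strip between make one level top at z 80 mm (x -64..64, y -46..119); the rest of its top, at z 74 mm, carries the switch at x 0, y -88 mm
- switch (a joint): push-pull knob switch, m, moves straight up: 0 pushed home (off), 0.010 pulled out (on). A ball detent holds it at either end: about 7 N to pull it over or to push it back
- switch_top (a point): centre of the top of the switch's black round knob: 36 mm diameter, 16 mm high, its underside 10 mm above the housing when home and 20 mm when out, on a thin stem with a 22 mm collar 6 mm high. At home this point is at demagnetiser x 0, y -88, z 100 mm
- micrometer: outside micrometer lying flat, 126 mm long, 18 mm thick, 0.2 kg. Origin: on its underside below the thimble; y along the spindle to the C-shaped frame, z up, spindle axis at z 9. Thimble 18 mm diameter, y -22..14: grip it across, from both x sides. Ratchet d 11, y -36..-22; sleeve d 12, y 14..36; grey frame y 36..90, x -8..31 (bow to +x). Centre of mass y 27
- brush: flat cleaning brush, wooden handle, about 150 x 22 x 12 mm, lying on the bench
- small_gear: dark steel helical gear, 42 mm diameter, 20 mm high, lying flat
- big_gear: steel spur gear with a splined bore, 104 mm diameter, 24 mm high, lying flat
- vblock: steel V-block, 80 x 50 x 38 mm, with a pinion shaft resting across it
- plug_gauge: double-ended plug gauge with a square handle, 110 mm long, 16 mm thick
- cleaner: white bottle with a black cap, 52 mm diameter, 150 mm tall
Mind the look-alikes: they are no part of the job. Of the things like the micrometer, leave any that is red; of the rest the smaller one is meant.

How it is judged:
By the outcome, as a careful person would: the job done as asked, in the order asked, and still so for the second after the job is handed in, with the robot touching nothing.
It also fails if it takes over 72 s, if anything falls off the work surface, if the arm or the gripper's body presses on something with over 40 N, if the wrist force passes 120 N, or if a joint passes its speed limit or range.

### The arm

A 6-joint arm with a two-finger parallel gripper is mounted at the origin on the work surface. World frame = base frame: x ahead of the robot, y to its left, z up, the work surface at z = 0. Lengths are in m, angles in rad, forces in N, time in s.
With the tool pointing down it reaches from about 0.35 to 0.775 m from the base axis. Payload 5.5 kg.
Tool frame: the origin (TCP) lies at the very end of the fingers, on their centre line; the grasp point (between the pads) lies 19 mm behind it; y points along the fingers, z is the direction in which the jaws open and shut, and the axes are right-handed (so a half turn about y gives the same grasp; the last joint's range is limited). The gripper opens to 85 mm and grips with 20 to 120 N. Pads are 22 mm wide; open, the fingers measure 114 mm over their backs; the gripper's body (76 mm by 85 mm) begins 54 mm behind the grasp point. The pads swing forward as they close: fully open they stand 13 mm farther back than shut.
Start: joints at [1.167, 0.313, 0.046, 1.304, 0, 1.431], TCP at [0.15, 0.555, 0.211] pointing down, gripper open.
Joint ranges: [-2.76, 2.76], [-0.86, 1.69], [-1.03, 1.26], [-2.2, 2.34], [-1.47, 1.5], [-3.14, 3.14]. Speed limits (rad/s): [2.57, 2.57, 3.14, 3.14, 3.14, 3.14].

### API

Orientations are given as a unit quaternion [w, x, y, z].
In Python, from workcell import env gives the robot as it stands.
- The arm moves only by the shell command python3 -m inch 'ROWS' [OPENING] [FORCE]. ROWS is JSON, a list that holds one entry, the list of rows, each a list of 4 numbers: the shift along the tool's x, y, z in mm, then the turn about the tool's y in degrees. In form: [[[tx, ty, tz, spin], ...]]. A call has 1 to 10 rows; each row is the pose to reach, as a shift and turn from the pose commanded when the call began, along the tool's axes at that moment; what a row does not reach only later rows make up. A row lasts 1/10 s, in which the tool goes at most 50 mm and 8.59 degrees, less where a joint would pass 70% of its speed; a pose out of reach is approached as far as the arm can. A call with a gripper value outside its range is refused whole. OPENING is the finger opening in mm, from 0 to 85.4, set as the call begins (- or left out, the last holds). The fingers move at their own pace and stop on an object; FORCE is the grip in N (left out, the last holds). Time passes only in rows, so rows that repeat a pose let the fingers close. It gives the time, the measured TCP pose, the force and the opening at its end, in the units of the state.
- env.get_state(): the state, without advancing time (a new reading comes with each control period).
- env.read_camera(name): name is "side" or "top" or "wrist"; returns the picture (480x640x3 uint8, blue, green, red); there is no depth.
- env.camera_model(name): a dict with "fx", "fy", "cx", "cy" (pixels), "R" (3x3) and "t" (3): a world point X has camera coordinates R X + t; the wrist camera has in their place "mount" (4x4, takes a point from camera to tool coordinates, whose origin is the TCP and whose axes are the tool frame's). Camera axes: x right, y down, z forward; pixel columns grow to the right and rows downward; lengths in m; the calibration is good to about 2 mm. A picture is of the moment at which its call begins: read the wrist's pose just before it. camera_model takes no time and is no camera call.
- env.hand_in(): hands the job in, once; it reports no verdict.
The state is a dict: "clock": time; "joint_pos": joint angles; "qvel": joint speeds; "tau": joint torques, N m; "tcp_pos": TCP position; "orientation": TCP orientation; "wrist_force": force on the tool from outside, world axes, zero at the start; "ft_torque": the same for the moment, N m; "finger_gap": finger opening in m.
Only numpy, scipy, OpenCV 4.12 (cv2) and the standard library are available. Lean on these libraries where they do the work, as an engineer would, in place of code of your own. Each camera call takes 0.05 s, during which the arm holds its last target.

## Working session

There is one attempt and no reset: what is moved stays moved. The work goes in short steps, Python scripts to look and compute and a shell command to move; the robot and the scene stay as the last step left them, time stands still between calls to the robot, and variables do not carry over. Pictures are saved under pics/ and viewed, and the job is handed in when it is done.

```bash
ls; mkdir -p pics
python3 - <<'E'
from workcell import env
import cv2,numpy as np
s=env.get_state();print({k:np.round(v,3) for k,v in s.items()})
for n in ["top","side","wrist"]:
    cv2.imwrite(f"pics/{n}0.png",env.read_camera(n)); m=env.camera_model(n); print(n,{k:np.round(v,4).tolist() for k,v in m.items()})
E
```

```text
pics
{'clock': np.float64(0.0), 'joint_pos': array([1.167, 0.314, 0.045, 1.304, 0.   , 1.431]), 'qvel': array([ 0.002, -0.001, -0.002,  0.   , -0.002,  0.   ]), 'tau': array([-0.0000e+00, -4.8063e+01,  2.9853e+01,  1.9000e-02, -0.0000e+00,
       -0.0000e+00]), 'tcp_pos': array([0.15 , 0.555, 0.21 ]), 'orientation': array([-0.7  ,  0.702, -0.093,  0.093]), 'wrist_force': array([ 0.2  ,  0.113, -0.638]), 'ft_torque': array([0.037, 0.003, 0.015]), 'finger_gap': np.float64(0.085)}
top {'fx': 435.6872, 'fy': 435.6872, 'cx': 323.7433, 'cy': 242.7848, 'R': [[-0.0234, -0.9995, 0.023], [-0.9867, 0.0193, -0.1616], [0.161, -0.0265, -0.9866]], 't': [-0.008, 0.5559, 0.9719]}
side {'fx': 510.0619, 'fy': 510.0619, 'cx': 315.4436, 'cy': 232.9906, 'R': [[-0.9952, -0.0974, 0.0105], [-0.0662, 0.5897, -0.8049], [0.0721, -0.8017, -0.5933]], 't': [0.5387, 0.1025, 1.1964]}
wrist {'fx': 352.6316, 'fy': 352.6316, 'cx': 323.2609, 'cy': 241.6327, 'mount': [[-0.0, 0.9465, 0.3227, -0.0823], [0.0006, -0.3227, 0.9465, -0.1624], [1.0, 0.0002, -0.0006, 0.0003], [0.0, 0.0, 0.0, 1.0]]}
```

View pics/top0.png

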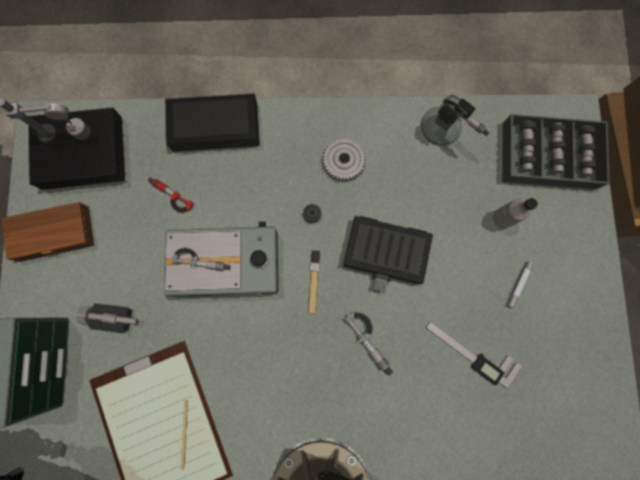

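View pics/side0.png

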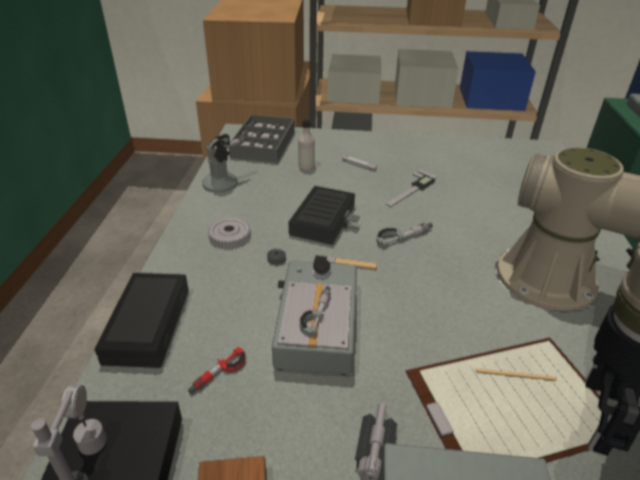

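View pics/wrist0.png

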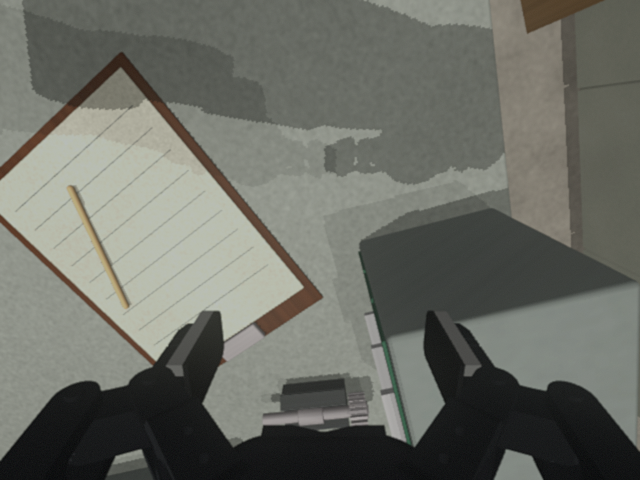

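The top view shows the case at about (388,250) with its latch at (378,283). The demagnetiser is at (220,262), its knob at (258,258) and the micrometer at (200,262). I'll zoom in to measure these.

```bash
cat > h.py <<'E'
import numpy as np,cv2
from scipy.spatial.transform import Rotation as Ro
from workcell import env
def cam(n,st=None):
    m=env.camera_model(n)
    K=np.array([[m['fx'],0,m['cx']],[0,m['fy'],m['cy']],[0,0,1]])
    if n=='wrist':
        w,x,y,z=st['orientation'];T=np.eye(4);T[:3,:3]=Ro.from_quat([x,y,z,w]).as_matrix();T[:3,3]=st['tcp_pos']
        W=T@np.array(m['mount']);R=W[:3,:3].T;t=-R@W[:3,3]
    else: R=np.array(m['R']);t=np.array(m['t'])
    return K,R,t
def ray(c,uv,z):
    K,R,t=c;o=-R.T@t;d=R.T@np.linalg.solve(K,[uv[0],uv[1],1.]);return o+d*(z-o[2])/d[2]
def proj(c,X):
    K,R,t=c;p=K@(R@np.asarray(X,float)+t);return p[:2]/p[2]
def toolR(st):
    w,x,y,z=st['orientation'];return Ro.from_quat([x,y,z,w]).as_matrix()
def rel(st,target):   # mm shift in tool axes
    return toolR(st).T@(np.asarray(target)-st['tcp_pos'])*1000
def pose(o,yaw): # object pose -> fn local mm->world
    c,s=np.cos(yaw),np.sin(yaw);return lambda p:np.array(o)+np.array([c*p[0]-s*p[1],s*p[0]+c*p[1],p[2]])/1000
E
python3 - <<'E'
import cv2
a=cv2.imread('pics/top0.png')
c=a[210:310,155:285];cv2.imwrite('pics/c1.png',cv2.resize(c,None,fx=6,fy=6,interpolation=cv2.INTER_CUBIC))
c=a[205:305,335:445];cv2.imwrite('pics/c2.png',cv2.resize(c,None,fx=6,fy=6,interpolation=cv2.INTER_CUBIC))
E
```

```text
(no output)
```

View pics/c1.png

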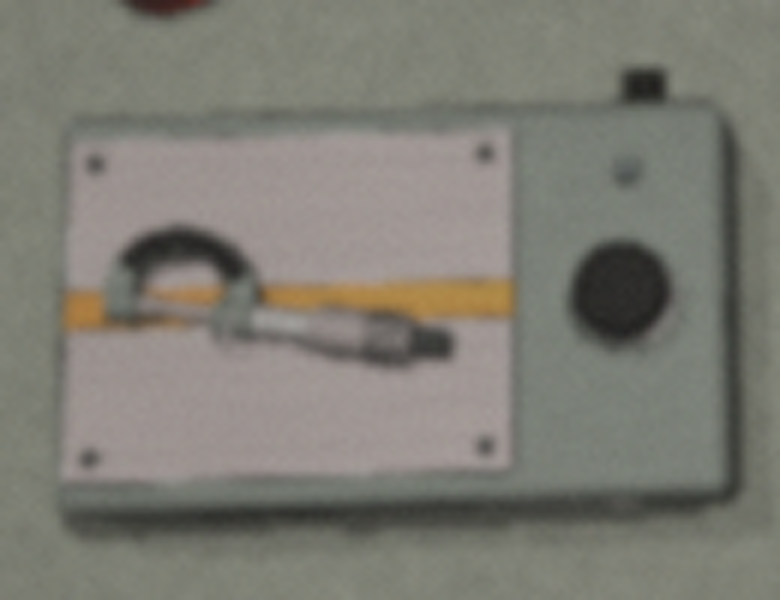

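View pics/c2.png

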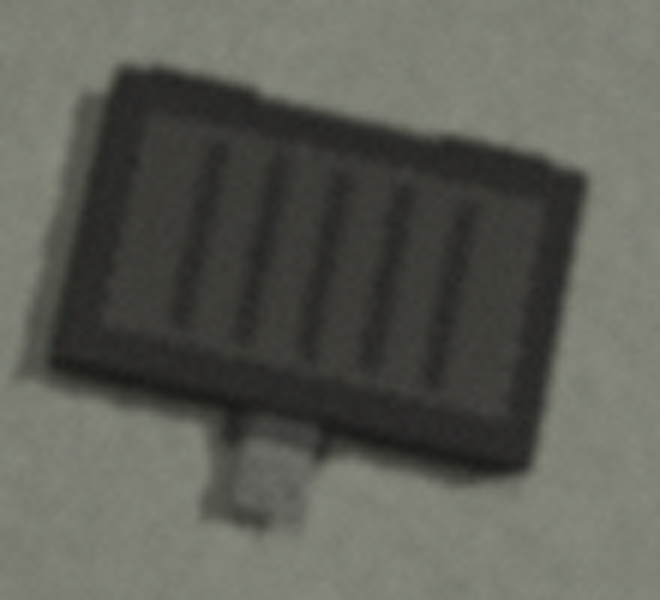

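Run:
```python
from h import *
c=cam('top');print('cam',-c[1].T@c[2])
f=lambda u,v,x0,y0,z:ray(c,(u/6+x0-.42,v/6+y0-.42),z)
print('plates');P=[f(u,v,155,210,.08) for u,v in [(68,135),(512,128),(515,468),(62,482)]]
for p in P:print(p.round(4))
print('knob',f(620,287,155,210,.1))
print('mic: ratchet end, frame end');
for u,v in [(452,346),(120,303),(410,338),(225,318),(325,328)]:print(f(u,v,155,210,.089).round(4))
print('case')
for u,v in [(120,68),(585,178),(530,468),(52,362)]:print(f(u,v,335,205,.045).round(4))
print('pad')
for u,v in [(238,505),(302,520),(320,435),(245,430)]:print(f(u,v,335,205,.032).round(4))
```

```text
cam [0.39174874 0.0069466  1.04890828]
plates
[0.5812 0.3346 0.08  ]
[0.5807 0.1693 0.08  ]
[0.4534 0.1672 0.08  ]
[0.4519 0.3323 0.08  ]
knob [0.51704658 0.12629167 0.1       ]
mic: ratchet end, frame end
[0.4979 0.1891 0.089 ]
[0.5163 0.3105 0.089 ]
[0.5012 0.2045 0.089 ]
[0.51   0.2721 0.089 ]
[0.5055 0.2355 0.089 ]
case
[ 0.6185 -0.0944  0.045 ]
[ 0.571  -0.2758  0.045 ]
[ 0.4579 -0.2472  0.045 ]
[ 0.5028 -0.064   0.045 ]
pad
[ 0.4469 -0.1356  0.032 ]
[ 0.4405 -0.1602  0.032 ]
[ 0.4734 -0.1688  0.032 ]
[ 0.476  -0.1395  0.032 ]
```

```bash
cat >> h.py <<'E'
CASE=pose([.5376,-.1704,0],-.248); DEM=pose([.5171,.2144,0],.008)
E
python3 - <<'E'
from h import *
s=env.get_state();print(toolR(s).round(3))
print('way',rel(s,[.47,.2,.25]).round(1), 'latch above',rel(s,CASE([-91,0,100])).round(1),CASE([-91,0,100]),DEM([0,-88,100]))
R=toolR(s); print('tool z yaw deg',np.degrees(np.arctan2(R[1,2],R[0,2])),'tool x yaw',np.degrees(np.arctan2(R[1,0],R[0,0])))
E
```

```text
[[ 0.965 -0.     0.261]
 [-0.261 -0.001  0.965]
 [-0.    -1.    -0.001]]
way [ 401.6  -39.8 -259. ] latch above [ 472.5  110.7 -600.2] [ 0.44938412 -0.14806263  0.1       ] [0.51780399 0.12640282 0.1       ]
tool z yaw deg 74.88314942640459 tool x yaw -15.116860621345811
```

```bash
python3 -m inch '[[[400,-40,-260,0],[400,-40,-260,0],[400,-40,-260,0],[400,-40,-260,0],[400,-40,-260,0],[400,-40,-260,0],[400,-40,-260,0],[400,-40,-260,0],[400,-40,-260,0],[400,-40,-260,0]]]' 0
python3 -m inch '[[[0,0,0,0],[0,0,0,0],[0,0,0,0],[0,0,0,0]]]'
python3 - <<'E'
from h import *
s=env.get_state();cv2.imwrite('pics/w1.png',env.read_camera('wrist'))
np.save('w1.npy',np.r_[s['tcp_pos'],s['orientation']]);print(s['tcp_pos'],s['orientation'],s['clock'])
E
```

```text
clock: 1.15
tcp_pos: [0.4704, 0.197, 0.2506]
orientation: [-0.701, 0.701, -0.094, 0.094]
wrist_force: [-0.4, 0.4, 0.2]
finger_gap: 0.0002
clock: 1.55
tcp_pos: [0.4674, 0.2008, 0.2505]
orientation: [0.701, -0.701, 0.092, -0.092]
wrist_force: [0.5, -0.1, 0.3]
finger_gap: 0.0002
[0.46735155 0.20081445 0.25051574] [ 0.70109061 -0.70102107  0.09247712 -0.09213792] 1.55
```

View pics/w1.png

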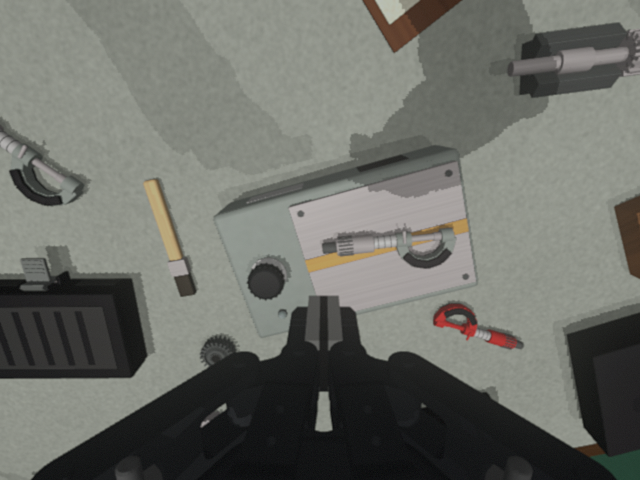

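The wrist view shows the micrometer from the ratchet at (322,246) to the frame at (455,235), and the knob at (266,279). I'll enlarge it to refine.

Run:
```python
import cv2
a=cv2.imread('pics/w1.png')
c=a[150:330,215:485];cv2.imwrite('pics/c3.png',cv2.resize(c,None,fx=2.96,fy=2.96,interpolation=cv2.INTER_CUBIC))
```

```text
(no output)
```

View pics/c3.png

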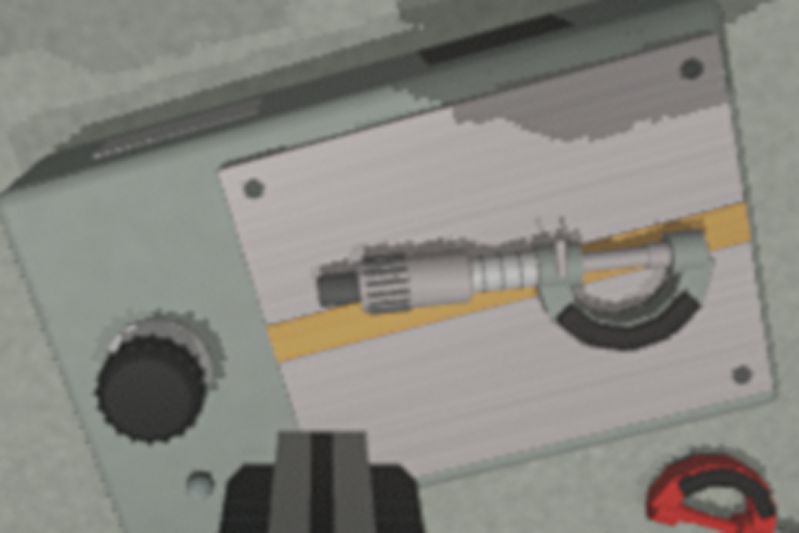

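Run:
```python
from h import *
d=np.load('w1.npy');c=cam('wrist',{'tcp_pos':d[:3],'orientation':d[3:]})
f=lambda u,v,z:ray(c,(u/2.96+215-.33,v/2.96+150-.33),z)
A=f(220,168,.08);B=f(717,33,.08);C=f(776,397,.08);print('plate',A,B,C,'ctr',(A+C)/2,'yaw',-np.arctan2((B-A)[0],(B-A)[1]),np.arctan2((C-B)[1],(C-B)[0]),np.linalg.norm(B-A),np.linalg.norm(C-B))
print('knob',f(152,388,.1))
for n,u,v in [('ratch',318,288),('th-22',360,284),('th14',471,277),('sl36',540,267),('spin',660,257),('end',708,260)]:print(n,f(u,v,.089).round(4))
```

```text
plate [0.45425419 0.1702214  0.08      ] [0.45315111 0.33270508 0.08      ] [0.58343871 0.33506594 0.08      ] ctr [0.51884645 0.25264367 0.08      ] yaw 0.0067887689709030625 0.018118425451403894 0.1624874239993049 0.1303089941882989
knob [0.51534626 0.13034854 0.1       ]
ratch [0.4995 0.1911 0.089 ]
th-22 [0.5017 0.2049 0.089 ]
th14 [0.5088 0.2407 0.089 ]
sl36 [0.5113 0.2632 0.089 ]
spin [0.518  0.3017 0.089 ]
end [0.5231 0.3167 0.089 ]
```

Run:
```python
from h import *
s=env.get_state();print(rel(s,CASE([-120,0,160])).round(1))
```

```text
[  43.9   90.6 -342.1]
```

```bash
python3 -m inch '[[[44,90,-342,-1],[44,90,-342,-1],[44,90,-342,-1],[44,90,-342,-1],[44,90,-342,-1],[44,90,-342,-1],[44,90,-342,-1],[44,90,-342,-1],[44,90,-342,-1],[44,90,-342,-1]]]' 0
python3 -m inch '[[[0,0,0,0],[0,0,0,0],[0,0,0,0]]]'
python3 - <<'E'
from h import *
s=env.get_state();a=env.read_camera('wrist');cv2.imwrite('pics/w2.png',a)
np.save('w2.npy',np.r_[s['tcp_pos'],s['orientation']]);print(s['tcp_pos'],s['clock'])
E
```

```text
clock: 2.6
tcp_pos: [0.4218, -0.1406, 0.1609]
orientation: [0.702, -0.702, 0.086, -0.087]
wrist_force: [-0.1, 0.2, 0.0]
finger_gap: 0.0004
clock: 2.9
tcp_pos: [0.422, -0.1408, 0.1609]
orientation: [-0.702, 0.702, -0.086, 0.086]
wrist_force: [-0.3, -0.5, 0.5]
finger_gap: -0.0003
[ 0.42204237 -0.14078837  0.16091954] 2.9
```

View pics/w2.png

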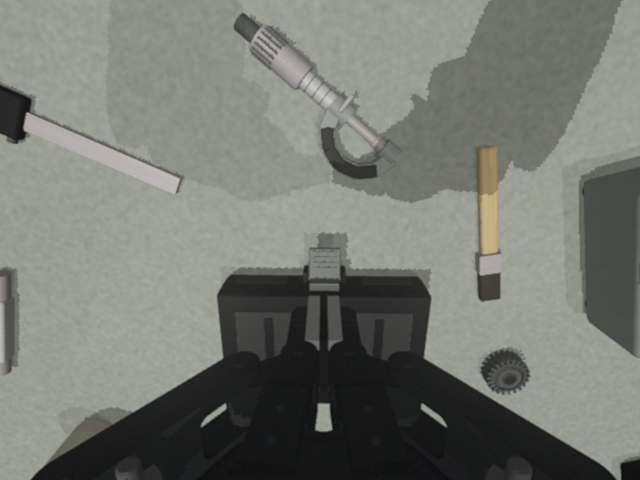

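The pad is at (309..341, 248..290), and the front corners of the lid's top are near (219,296) and (430,295).

Run:
```python
from h import *
d=np.load('w2.npy');st={'tcp_pos':d[:3],'orientation':d[3:]};c=cam('wrist',st)
for n,u,v,z in [('padFL',309,248,.032),('padFR',341,248,.032),('L',219,296,.045),('R',430,295,.045)]:print(n,ray(c,(u,v),z).round(4))
print('expect padF',CASE([-99,14,32]),CASE([-99,-14,32]),'lid front corner',CASE([-60,95,45]),CASE([-60,-95,45]))
for p in ([-99,14,32],[-99,-14,32],[-60,95,45],[-60,-95,45]):print(proj(c,CASE(p)).round(1))
print(rel(st,CASE([-91,0,50])))
```

```text
padFL [ 0.4414 -0.1584  0.032 ]
padFR [ 0.4482 -0.1311  0.032 ]
L [ 0.4613 -0.245   0.045 ]
R [ 0.5051 -0.0647  0.045 ]
expect padF [ 0.4450654  -0.13252723  0.032     ] [ 0.43819236 -0.15967058  0.032     ] lid front corner [ 0.50275492 -0.06357856  0.045     ] [ 0.45611645 -0.24776556  0.045     ]
[338.6 245.1]
[306.7 245. ]
[430.8 292.4]
[214.1 291.5]
[ 28.21740118 110.93784033  -0.45208569]
```

```bash
sed -i 's/^CASE=.*;/CASE=pose([.539,-.1695,0],-.243);/' h.py
python3 -m inch '[[[29,60,0,0],[29,100,0,0],[29,122,0,0],[29,122,0,0],[29,122,0,0]]]' 0
python3 -m inch '[[[0,3,0,0],[0,5,0,0],[0,7,0,0],[0,9,0,0],[0,11,0,0],[0,13,0,0],[0,13,0,0]]]'
```

```text
clock: 3.45
tcp_pos: [0.4496, -0.1485, 0.0389]
orientation: [0.702, -0.702, 0.087, -0.086]
wrist_force: [0.1, -0.2, -0.5]
finger_gap: 0.0003
clock: 4.15
tcp_pos: [0.4495, -0.1488, 0.0253]
orientation: [0.702, -0.702, 0.087, -0.087]
wrist_force: [0.1, -0.1, -0.7]
finger_gap: -0.0001
```

Run:
```python
from h import *
a=env.read_camera('side')[150:270,240:440];b=env.read_camera('top')[200:310,330:450]
cv2.imwrite('pics/s3.png',cv2.resize(a,None,fx=4,fy=4));cv2.imwrite('pics/t3.png',cv2.resize(b,None,fx=5,fy=5))
```

```text
(no output)
```

View pics/s3.png

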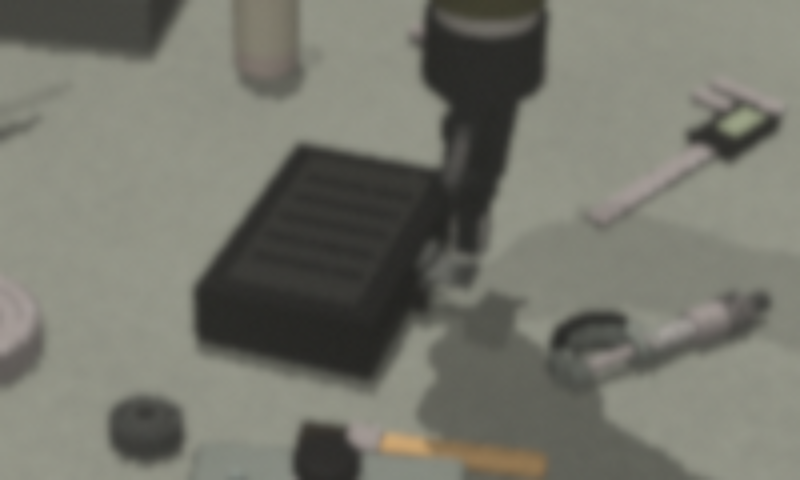

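View pics/t3.png

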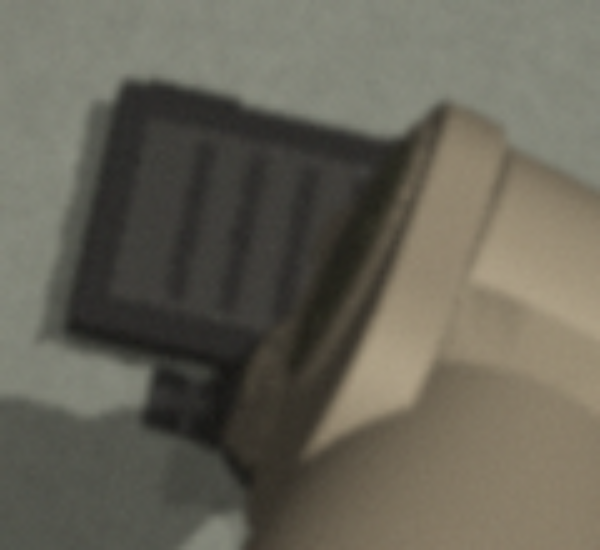

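Run:
```python
from h import *
s=env.get_state();c=cam('side');print(s['tcp_pos'],s['wrist_force'])
def q(n,X):p=proj(c,X);print(n,((p-[240,150])*4).round())
q('tcp',s['tcp_pos'])
for x in (-99,-70):
  for y in (-14,14): q(('pad',x,y),CASE([x,y,32]))
for x in (-60,60):
  for y in (-95,95): q(('lid',x,y),CASE([x,y,45]))
a=env.read_camera('wrist');cv2.imwrite('pics/w3.png',a[200:480,160:480])
```

```text
[ 0.44964002 -0.14879508  0.02546459] [ 1.52353196 -0.08027586 -0.55260774]
tcp [464. 278.]
('pad', -99, -14) [480. 261.]
('pad', -99, 14) [469. 284.]
('pad', -70, -14) [438. 253.]
('pad', -70, 14) [426. 275.]
('lid', -60, -95) [458. 172.]
('lid', -60, 95) [373. 325.]
('lid', 60, -95) [294. 140.]
('lid', 60, 95) [192. 286.]
```

View pics/w3.png

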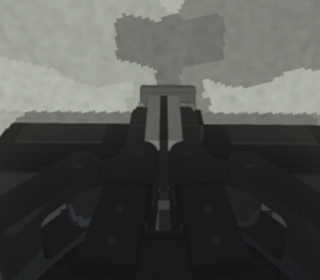

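```bash
python3 -m inch '[[[0,2,0,0],[0,4,0,0],[0,4,0,0]]]'; python3 -m inch '[[[0,2,0,0],[0,4,0,0],[0,4,0,0]]]';python3 - <<'E'
from h import *
a=env.read_camera('side')[150:270,240:440];b=env.read_camera('top')[200:310,330:450]
cv2.imwrite('pics/s4.png',cv2.resize(a,None,fx=4,fy=4))
E
```

```text
clock: 4.6
tcp_pos: [0.4495, -0.1487, 0.0212]
orientation: [0.702, -0.702, 0.087, -0.087]
wrist_force: [1.4, 0.1, -0.3]
finger_gap: -0.0003
clock: 4.9
tcp_pos: [0.4495, -0.1487, 0.0172]
orientation: [0.702, -0.702, 0.087, -0.087]
wrist_force: [-0.7, 0.7, 0.4]
finger_gap: -0.0002
```

View pics/s4.png

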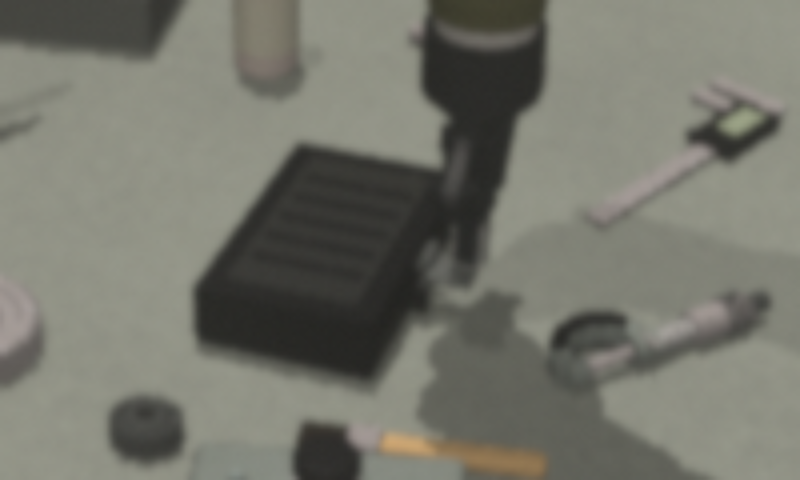

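Run:
```python
from h import *
s=env.get_state();c=cam('wrist',s);print(s['tcp_pos'])
R=toolR(s)
for d in ([0,0,0],[-11,0,0],[11,0,0],[0,0,14],[0,0,-14]):print(d,proj(c,s['tcp_pos']+R@np.array(d)/1000).round(1))
for x in (-99,-70):
  for y in (-14,14): print(('pad',x,y),proj(c,CASE([x,y,32])).round(1),proj(c,CASE([x,y,20])).round(1))
a=env.read_camera('wrist')[240:360,240:400];cv2.imwrite('pics/w4.png',cv2.resize(cv2.convertScaleAbs(a,alpha=1.8),None,fx=5,fy=5,interpolation=cv2.INTER_CUBIC))
```

```text
[ 0.44968047 -0.14880774  0.01748395]
[0, 0, 0] [322.9 291.5]
[-11, 0, 0] [322.9 271.7]
[11, 0, 0] [322.9 310.5]
[0, 0, 14] [350.3 291.5]
[0, 0, -14] [295.5 291.5]
('pad', -99, -14) [295.7 291.6] [297.5 280.6]
('pad', -99, 14) [355.9 291.4] [353.8 280.4]
('pad', -70, -14) [297.4 344.7] [299. 331.]
('pad', -70, 14) [354.3 344.5] [352.4 330.8]
```

View pics/w4.png

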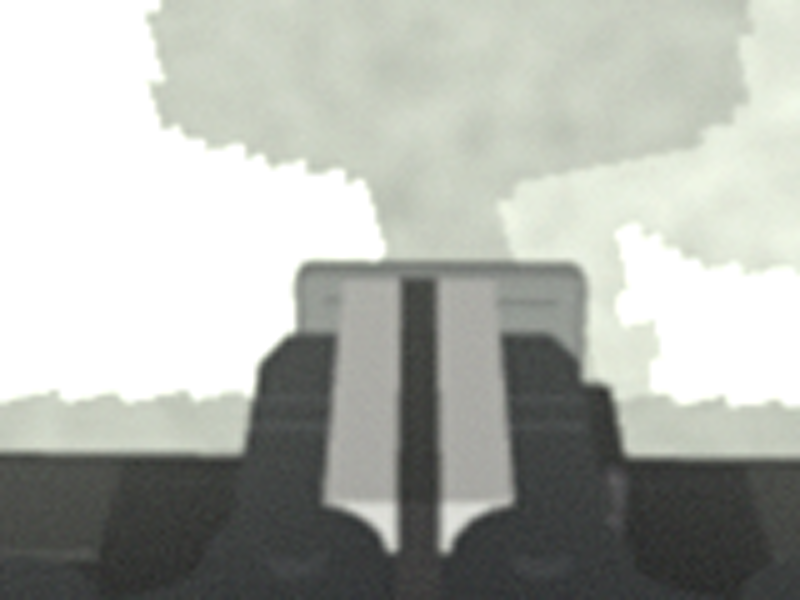

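```bash
python3 -m inch '[[[0,2,0,0],[0,3,0,0],[0,3,0,0]]]'; python3 -m inch '[[[0,2,0,0],[0,3,0,0],[0,3,0,0]]]'
```

```text
clock: 5.35
tcp_pos: [0.4496, -0.1488, 0.0144]
orientation: [0.702, -0.702, 0.087, -0.087]
wrist_force: [-0.4, -0.2, -0.2]
finger_gap: 0.0002
clock: 5.65
tcp_pos: [0.4497, -0.1489, 0.0115]
orientation: [0.702, -0.702, 0.087, -0.087]
wrist_force: [0.6, 0.7, 0.3]
finger_gap: -0.0001
```

Run:
```python
from h import *
s=env.get_state();c=cam('wrist',s);R=toolR(s)
for d in ([-11,-5,0],[-11,-10,0],[-11,-15,0],[-11,-20,0],[-4,0,0],[0,0,0]):print(d,proj(c,s['tcp_pos']+R@np.array(d)/1000).round(1))
a=env.read_camera('wrist')[240:360,240:400];cv2.imwrite('pics/w5.png',cv2.resize(cv2.convertScaleAbs(a,alpha=1.8),None,fx=5,fy=5,interpolation=cv2.INTER_CUBIC))
a=env.read_camera('side')[180:240,320:400];cv2.imwrite('pics/s5.png',cv2.resize(cv2.convertScaleAbs(a,alpha=1.8),None,fx=9,fy=9,interpolation=cv2.INTER_CUBIC))
```

```text
[-11, -5, 0] [322.8 275.8]
[-11, -10, 0] [322.8 280.2]
[-11, -15, 0] [322.8 284.8]
[-11, -20, 0] [322.8 289.7]
[-4, 0, 0] [322.9 284.4]
[0, 0, 0] [322.9 291.5]
```

View pics/w5.png

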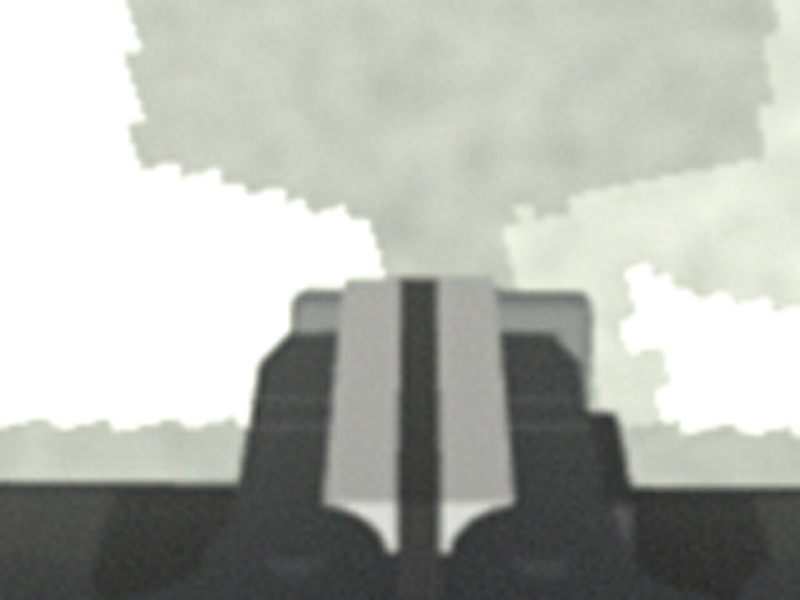

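View pics/s5.png

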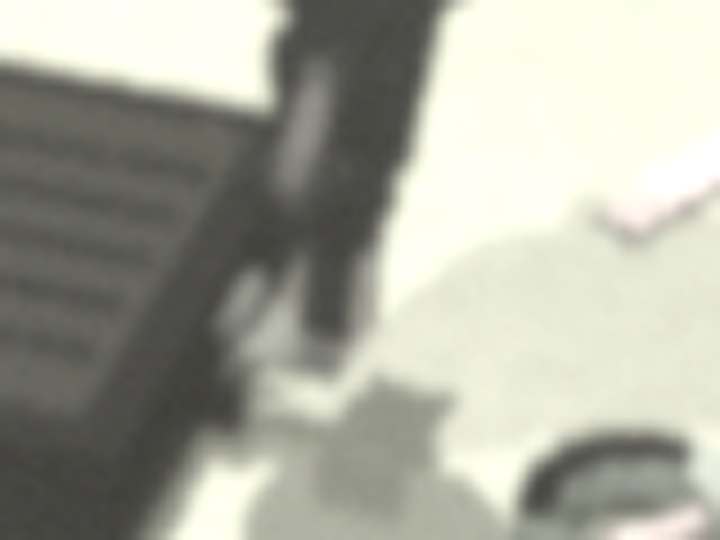

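Run:
```python
from h import *
s=env.get_state();c=cam('wrist',s);cs=cam('side');ct=cam('top')
f=lambda X:((proj(cs,X)-[320,180])*9).round()
print('tcp',f(s['tcp_pos']))
R=toolR(s)
for X,Y in ((2.6,0),(-2,-9),(-6,-16),(-11,-26)):
  print(X,Y,proj(c,s['tcp_pos']+R@np.array([X,Y,0])/1000).round(1),[f(s['tcp_pos']+R@np.array([X,Y,z])/1000) for z in (-8,8)])
for p in ([-99,14,32],[-70,14,32],[-99,-14,32],[-76,0,43],[-60,95,45],[-60,0,45]): print(p,f(CASE(p)))
```

```text
tcp [321. 393.]
2.6 0 [322.9 296. ] [array([320., 377.]), array([304., 407.])]
-2 -9 [322.8 296.2] [array([337., 355.]), array([321., 384.])]
-6 -16 [322.8 295.6] [array([351., 338.]), array([336., 367.])]
-11 -26 [322.7 296. ] [array([370., 313.]), array([355., 342.])]
[-99, 14, 32] [335. 370.]
[-70, 14, 32] [238. 350.]
[-99, -14, 32] [361. 318.]
[-76, 0, 43] [274. 296.]
[-60, 95, 45] [120. 462.]
[-60, 0, 45] [221. 280.]
```

```bash
python3 -m inch '[[[0,2,0,0],[0,3,0,0],[0,3,0,0]]]'; python3 -m inch '[[[0,2,0,0],[0,3,0,0],[0,3,0,0]]]'
python3 - <<'E'
from h import *
a=env.read_camera('wrist')[240:360,240:400];cv2.imwrite('pics/w6.png',cv2.resize(cv2.convertScaleAbs(a,alpha=1.8),None,fx=5,fy=5,interpolation=cv2.INTER_CUBIC))
E
```

```text
clock: 6.05
tcp_pos: [0.4482, -0.1484, 0.0086]
orientation: [0.702, -0.702, 0.088, -0.086]
wrist_force: [-4.6, 1.7, 7.3]
finger_gap: -0.0002
clock: 6.35
tcp_pos: [0.4467, -0.148, 0.0056]
orientation: [0.702, -0.702, 0.089, -0.085]
wrist_force: [-8.7, 2.2, 11.3]
finger_gap: -0.0001
```

View pics/w6.png

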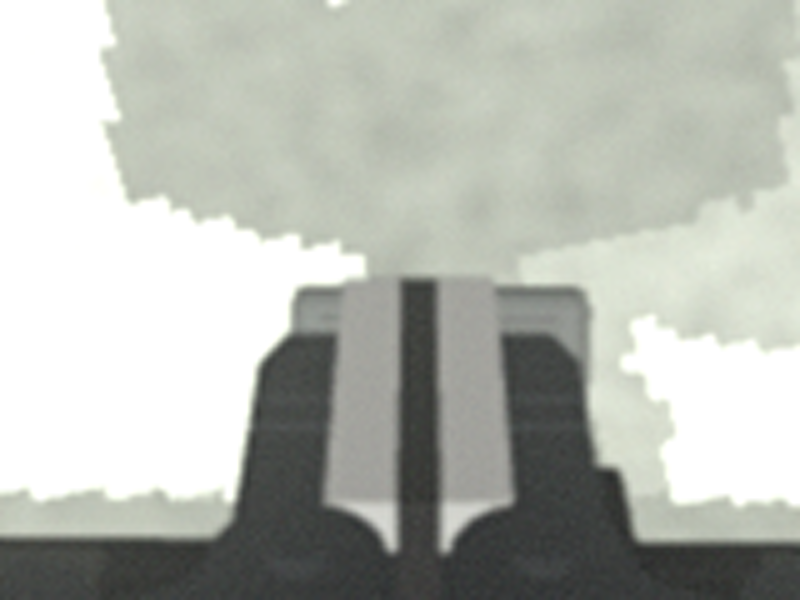

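```bash
python3 -m inch '[[[0,-6,0,0],[-3,-6,0,0],[-3,-6,0,0]]]'; python3 -m inch '[[[0,3,0,0],[0,6,0,0],[0,7,0,0],[0,7,0,0]]]'
python3 - <<'E'
from h import *
s=env.get_state();print(s['wrist_force'])
a=env.read_camera('side')[150:270,240:440]
cv2.imwrite('pics/s6.png',cv2.resize(a,None,fx=4,fy=4))
E
```

```text
clock: 6.7
tcp_pos: [0.4466, -0.148, 0.0116]
orientation: [0.702, -0.702, 0.087, -0.087]
wrist_force: [0.4, -0.1, 0.1]
finger_gap: -0.0
clock: 7.1
tcp_pos: [0.4441, -0.1474, 0.0048]
orientation: [0.702, -0.702, 0.089, -0.085]
wrist_force: [-9.7, 1.5, 17.2]
finger_gap: -0.0002
[-9.67267624  1.49318168 17.17091467]
```

View pics/s6.png

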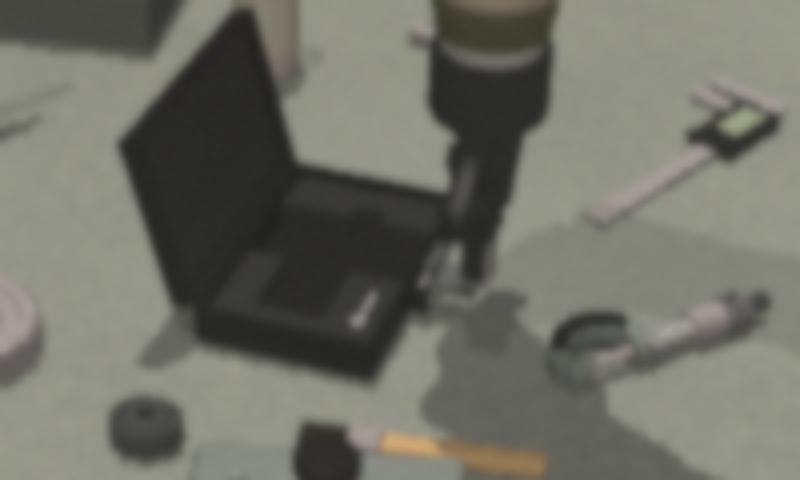

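The side view shows the lid open, so the latch worked. I'll retreat upwards and head for the knob. The shut fingertips appear to sit well behind the stated TCP, so I'll check that at the knob.

```bash
python3 -m inch '[[[-5,-50,0,0],[-5,-100,0,0],[-5,-150,0,0],[-5,-170,0,0],[-5,-170,0,0]]]' 60 40
sed -i 's/DEM=.*/DEM=pose([.5178,.2153,0],.010)/' h.py
python3 - <<'E'
from h import *
s=env.get_state();print(s['joint_pos'].round(2),s['tcp_pos'],DEM([0,-88,100]))
print(rel(s,[.5165,.160,.200]).round(1))
E
```

```text
clock: 7.65
tcp_pos: [0.4443, -0.1481, 0.1779]
orientation: [-0.701, 0.703, -0.085, 0.089]
wrist_force: [0.5, 0.3, -0.4]
finger_gap: 0.0601
[-0.49  0.12 -0.29  1.16  0.   -0.25] [ 0.44428748 -0.14807436  0.17791321] [0.51867999 0.1273044  0.1       ]
[ -4.9 -22.6 316.3]
```

Run:
```python
from h import *
s=env.get_state();print(rel(s,[.5175,.128,.190]).round(1))
```

```text
[  3.8 -12.5 285.6]
```

```bash
python3 -m inch '[[[4,-12,50,8],[4,-12,100,17],[4,-12,150,25],[4,-12,200,34],[4,-12,250,42],[4,-12,286,51],[4,-12,286,59],[4,-12,286,67],[4,-12,286,76],[4,-12,286,84]]]' 60 40
python3 -m inch '[[[0,0,0,0],[0,0,0,0],[0,0,0,0]]]'
python3 - <<'E'
from h import *
s=env.get_state();a=env.read_camera('wrist');cv2.imwrite('pics/w7.png',a)
np.save('w7.npy',np.r_[s['tcp_pos'],s['orientation']]);R=toolR(s);print(s['tcp_pos'],np.degrees(np.arctan2(R[1,2],R[0,2])),s['joint_pos'][5])
E
```

```text
clock: 8.65
tcp_pos: [0.5147, 0.13, 0.1843]
orientation: [0.484, -0.486, 0.515, -0.514]
wrist_force: [-0.3, -0.3, 0.3]
finger_gap: 0.0603
clock: 8.95
tcp_pos: [0.5153, 0.1294, 0.1858]
orientation: [0.487, -0.487, 0.513, -0.512]
wrist_force: [0.2, -0.2, -0.4]
finger_gap: 0.0598
[0.51528061 0.12935051 0.18584512] -2.916165832695936 1.7164185564984016
```

View pics/w7.png

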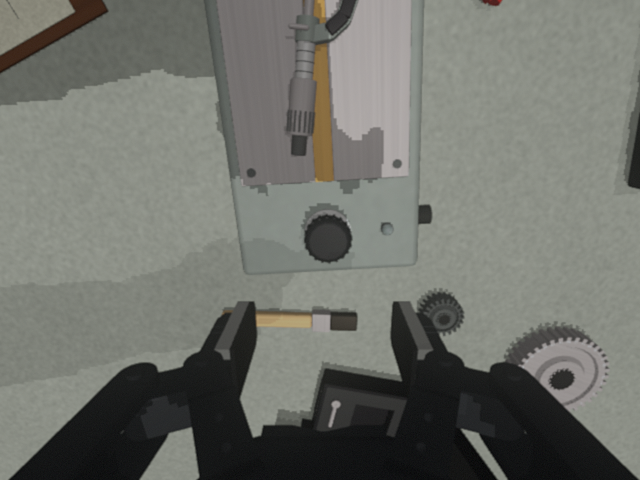

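Run:
```python
from h import *
d=np.load('w7.npy');st={'tcp_pos':d[:3],'orientation':d[3:]};c=cam('wrist',st)
k=ray(c,(328,239),.1);print(k, rel(st,[k[0],k[1],.1]).round(1),rel(st,[.5172,.1275,.1]).round(1))
for n,u,v in [('ratchet',299,155),('thR',300,132),('thF',303,78),('sl',305,45)]:print(n,ray(c,(u,v),.089).round(4))
```

```text
[0.51960647 0.12967319 0.1       ] [-0.5 85.8  4.4] [ 1.7 85.8  2.1]
ratchet [0.5018 0.1904 0.089 ]
thR [0.5036 0.2061 0.089 ]
thF [0.5081 0.2405 0.089 ]
sl [0.5108 0.26   0.089 ]
```

```bash
python3 -m inch '[[[1,45,3,0],[1,80,3,0],[1,110,3,0],[1,124,3,0],[1,128,3,0],[1,128,3,0]]]' 60 40
python3 - <<'E'
from h import *
a=env.read_camera('wrist');cv2.imwrite('pics/w8.png',a)
b=env.read_camera('side')[230:390,250:390];cv2.imwrite('pics/s8.png',cv2.resize(b,None,fx=4,fy=4))
E
```

```text
clock: 9.6
tcp_pos: [0.5183, 0.1282, 0.0583]
orientation: [0.486, -0.487, 0.513, -0.513]
wrist_force: [0.9, 0.6, 0.4]
finger_gap: 0.0597
```

View pics/w8.png

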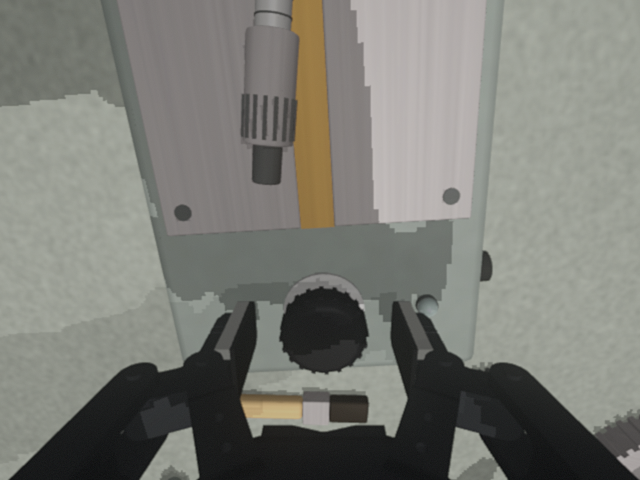

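View pics/s8.png

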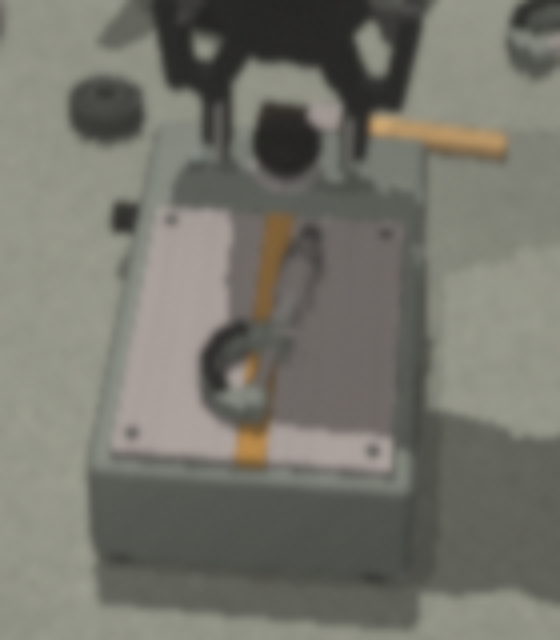

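```bash
python3 -m inch '[[[0,0,0,0],[0,0,0,0],[0,0,0,0],[0,0,0,0],[0,0,0,0]]]' 20 50
python3 -m inch '[[[0,-3,0,0],[0,-6,0,0],[0,-8,0,0],[0,-10,0,0],[0,-10,0,0]]]'
python3 - <<'E'
from h import *
a=env.read_camera('wrist');cv2.imwrite('pics/w9.png',a[180:460,160:480])
E
```

```text
clock: 10.2
tcp_pos: [0.5186, 0.1285, 0.0601]
orientation: [-0.487, 0.486, -0.513, 0.513]
wrist_force: [-3.8, 0.0, 6.7]
finger_gap: 0.0333
clock: 10.7
tcp_pos: [0.5186, 0.1284, 0.0691]
orientation: [0.487, -0.486, 0.513, -0.513]
wrist_force: [-1.5, -0.3, 0.6]
finger_gap: 0.0334
```

View pics/w9.png

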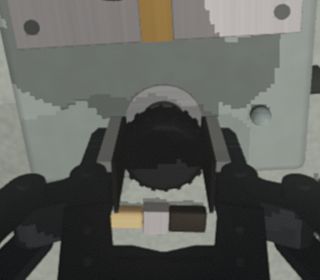

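```bash
python3 -m inch '[[[0,-1,0,0],[0,-2,0,0],[0,-2,0,0]]]'; python3 -m inch '[[[0,-1,0,0],[0,-2,0,0],[0,-2,0,0]]]'
```

```text
clock: 11.05
tcp_pos: [0.5185, 0.1284, 0.0703]
orientation: [0.487, -0.487, 0.513, -0.513]
wrist_force: [1.0, 1.1, -4.2]
finger_gap: 0.0335
clock: 11.35
tcp_pos: [0.5184, 0.1284, 0.0706]
orientation: [0.486, -0.487, 0.514, -0.513]
wrist_force: [5.2, 2.9, -17.5]
finger_gap: 0.0333
```

```bash
python3 -m inch '[[[0,4,0,0],[0,4,0,0]]]'; python3 -m inch '[[[0,0,0,0],[0,0,0,0],[0,0,0,0],[0,0,0,0]]]' 60
python3 -m inch '[[[0,-40,0,0],[0,-80,0,0],[0,-80,0,0]]]'
python3 - <<'E'
from h import *
s=env.get_state()
b=env.read_camera('side')[230:390,250:390];cv2.imwrite('pics/s9.png',cv2.resize(b,None,fx=4,fy=4))
a=env.read_camera('wrist');cv2.imwrite('pics/w10.png',a)
print(rel(s,[.506,.224,.170]))
E
```

```text
clock: 11.55
tcp_pos: [0.5185, 0.1284, 0.0688]
orientation: [0.487, -0.486, 0.513, -0.513]
wrist_force: [-1.7, 2.0, 0.2]
finger_gap: 0.0332
clock: 11.95
tcp_pos: [0.5189, 0.1281, 0.069]
orientation: [-0.487, 0.486, -0.513, 0.513]
wrist_force: [0.4, 0.0, -0.0]
finger_gap: 0.0599
clock: 12.25
tcp_pos: [0.5223, 0.1286, 0.1543]
orientation: [-0.489, 0.484, -0.511, 0.515]
wrist_force: [1.2, 1.1, -0.1]
finger_gap: 0.0596
[-94.42312663 -15.76953154 -21.18608615]
```

View pics/w10.png

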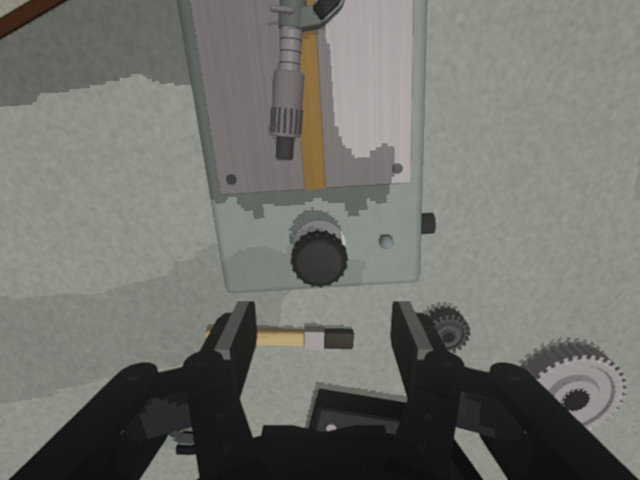

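View pics/s9.png

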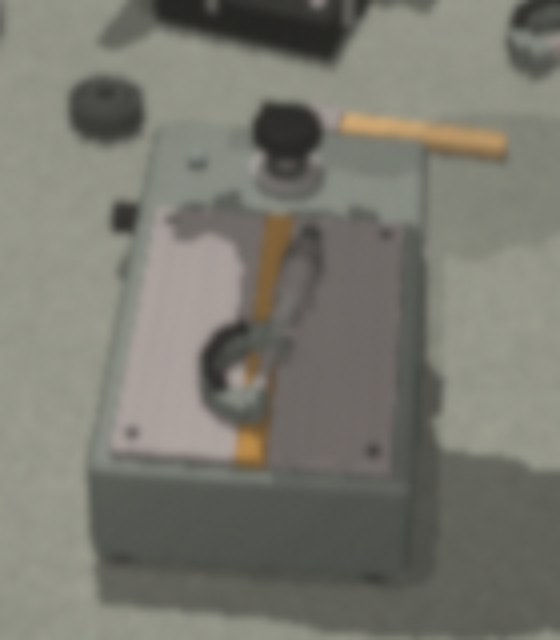

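```bash
python3 -m inch '[[[-45,-16,-10,3],[-94,-16,-21,5],[-94,-16,-21,5],[-94,-16,-21,5],[-94,-16,-21,5]]]' 60
python3 - <<'E'
from h import *
s=env.get_state()
a=env.read_camera('wrist');cv2.imwrite('pics/w11.png',a)
np.save('w11.npy',np.r_[s['tcp_pos'],s['orientation']]);R=toolR(s);print(s['tcp_pos'],np.degrees(np.arctan2(R[1,2],R[0,2])))
E
```

```text
clock: 12.85
tcp_pos: [0.5019, 0.2225, 0.1633]
orientation: [0.463, -0.464, 0.534, -0.534]
wrist_force: [-0.3, 0.2, -0.6]
finger_gap: 0.0602
[0.50190186 0.22254549 0.16334124] -8.048462893991047
```

View pics/w11.png

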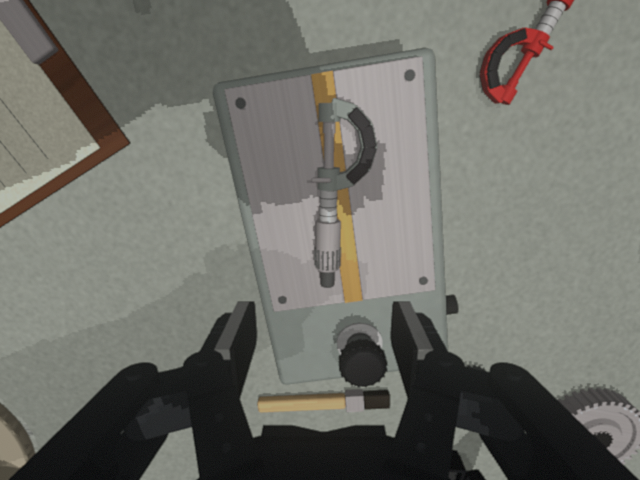

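The micrometer axis runs almost straight up the image, from the ratchet tip at (327,286) through the thimble (328,215..273) to the spindle at (329,120).

Run:
```python
from h import *
d=np.load('w11.npy');st={'tcp_pos':d[:3],'orientation':d[3:]};c=cam('wrist',st)
for n,u,v in [('ratchet',327,287),('thR',327.5,268),('thF',328,220),('sp',328.5,130)]:
  p=ray(c,(u,v),.089);print(n,p.round(4),rel(st,p).round(1))
```

```text
ratchet [0.5007 0.1892 0.089 ] [33.1 74.4  3.7]
thR [0.5032 0.2043 0.089 ] [17.8 74.4  4. ]
thF [0.5084 0.2401 0.089 ] [-18.4  74.3   4.2]
sp [0.5169 0.2991 0.089 ] [-78.   74.2   4.2]
```

```bash
python3 -m inch '[[[0,45,4,0],[0,80,4,0],[0,98,4,0],[0,102,4,0],[0,102,4,0],[0,102,4,0]]]' 50
python3 -m inch '[[[0,0,0,0],[0,0,0,0],[0,0,0,0],[0,0,0,0],[0,0,0,0]]]' 8 60
python3 - <<'E'
from h import *
a=env.read_camera('wrist');cv2.imwrite('pics/w12.png',a)
b=env.read_camera('side')[230:390,250:390];cv2.imwrite('pics/s12.png',cv2.resize(b,None,fx=4,fy=4))
E
```

```text
clock: 13.5
tcp_pos: [0.5077, 0.2224, 0.0638]
orientation: [-0.464, 0.463, -0.534, 0.534]
wrist_force: [-0.5, -1.1, 1.3]
finger_gap: 0.0501
clock: 14.0
tcp_pos: [0.5073, 0.2229, 0.0639]
orientation: [-0.464, 0.463, -0.533, 0.534]
wrist_force: [-0.6, -1.0, 6.9]
finger_gap: 0.0155
```

View pics/w12.png

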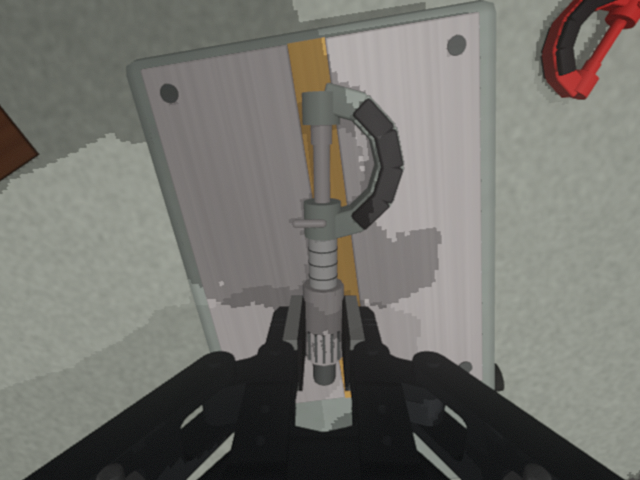

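View pics/s12.png

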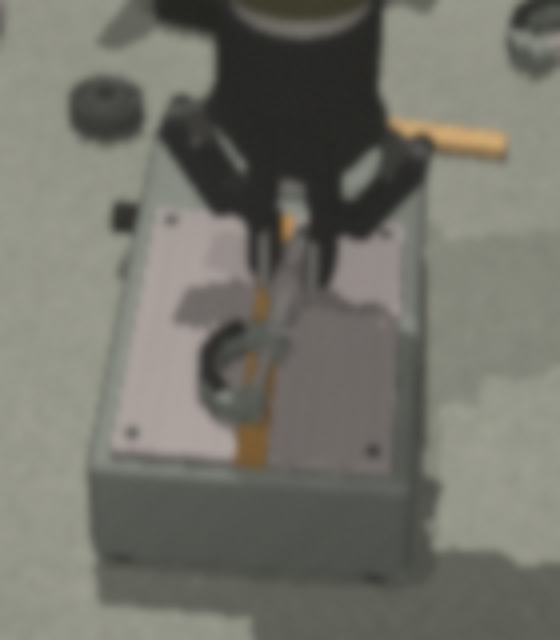

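```bash
python3 -m inch '[[[0,-5,0,0],[0,-15,0,0],[0,-40,0,0],[0,-70,0,0],[0,-90,0,0],[0,-90,0,0],[0,-90,0,0]]]'
python3 - <<'E'
from h import *
s=env.get_state();np.save('w13.npy',np.r_[s['tcp_pos'],s['orientation']]);R=toolR(s);print(s['tcp_pos'],np.degrees(np.arctan2(R[1,2],R[0,2])),s['joint_pos'])
a=env.read_camera('wrist');cv2.imwrite('pics/w13.png',a)
b=env.read_camera('top')[180:320,150:470];cv2.imwrite('pics/t13.png',cv2.resize(b,None,fx=2.5,fy=2.5))
b=env.read_camera('side')[100:400,150:450];cv2.imwrite('pics/s13.png',cv2.resize(b,None,fx=2,fy=2))
print(rel(s,CASE([-6,-31,150])))
E
```

```text
clock: 14.8
tcp_pos: [0.5066, 0.2228, 0.1526]
orientation: [-0.464, 0.464, -0.534, 0.534]
wrist_force: [0.5, 0.9, -2.9]
finger_gap: 0.0153
[0.50657209 0.22277686 0.15255914] -8.044147547186002 [ 2.69199809e-01  2.94561318e-01 -1.23418899e-01  1.15231559e+00
  7.89675166e-05  1.98039296e+00]
[414.10234671   2.47989775  77.85785586]
```

View pics/w13.png

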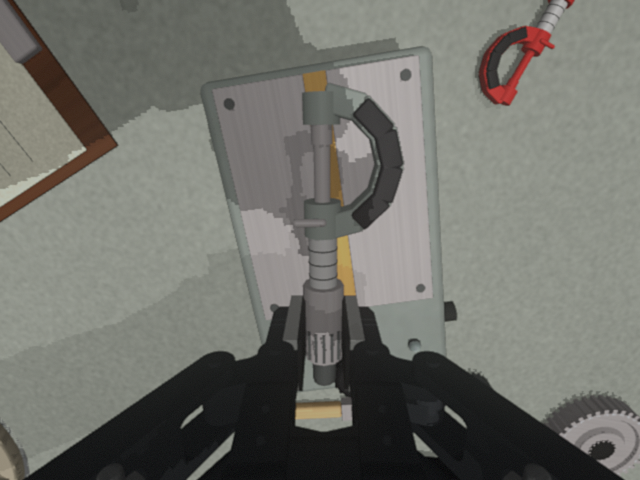

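View pics/s13.png

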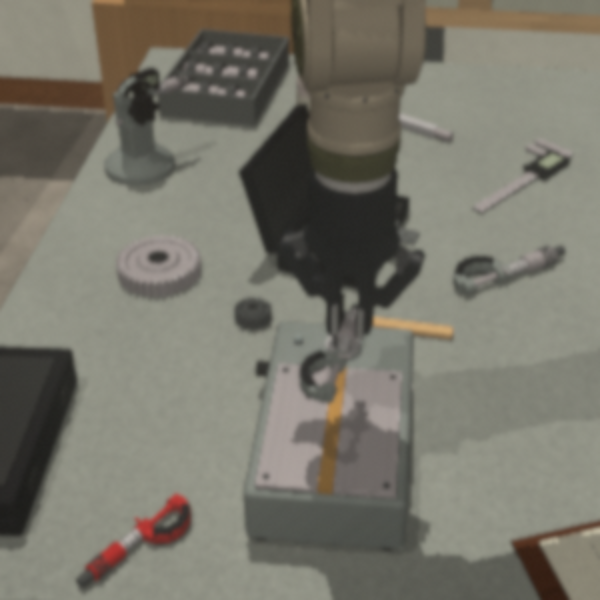

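View pics/t13.png

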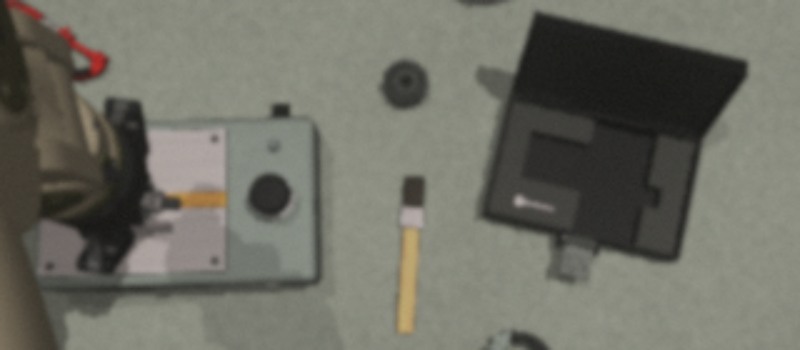

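```bash
python3 -m inch '[[[50,-20,10,1],[100,-20,20,2],[150,-20,30,3],[200,-20,40,4],[250,-20,50,5],[300,-20,58,6],[350,-20,67,6],[385,-20,74,6],[385,-20,76,6],[385,-20,76,6]]]'
python3 -m inch '[[[0,0,0,0],[0,0,0,0],[0,0,0,0]]]'
python3 - <<'E'
from h import *
s=env.get_state();np.save('w14.npy',np.r_[s['tcp_pos'],s['orientation']]);R=toolR(s);print(s['tcp_pos'],np.degrees(np.arctan2(R[1,2],R[0,2])),s['joint_pos'])
a=env.read_camera('wrist');cv2.imwrite('pics/w14.png',cv2.convertScaleAbs(a,alpha=1.6))
print(rel(s,CASE([-6,-31,150])))
E
```

```text
clock: 15.95
tcp_pos: [0.5271, -0.17, 0.171]
orientation: [0.434, -0.435, 0.559, -0.557]
wrist_force: [-1.4, 1.6, -2.1]
finger_gap: 0.0153
clock: 16.25
tcp_pos: [0.5279, -0.1677, 0.1725]
orientation: [0.436, -0.436, 0.557, -0.557]
wrist_force: [0.2, -0.1, -1.0]
finger_gap: 0.0154
[ 0.52786908 -0.16766592  0.17254799] -13.924130126202913 [-4.52597898e-01  2.86244287e-01 -8.47777777e-02  1.20010700e+00
  1.70099418e-04  1.36122035e+00]
[30.10711609 22.53937403  5.25240454]
```

View pics/w14.png

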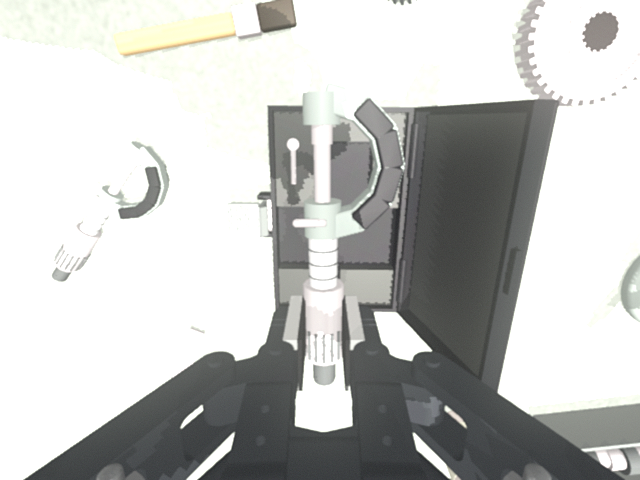

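Run:
```python
import cv2
a=cv2.imread('pics/w14.png')
c=a[90:320,240:430];cv2.imwrite('pics/c14.png',cv2.resize(c,None,fx=3,fy=2.6,interpolation=cv2.INTER_CUBIC))
```

```text
(no output)
```

View pics/c14.png

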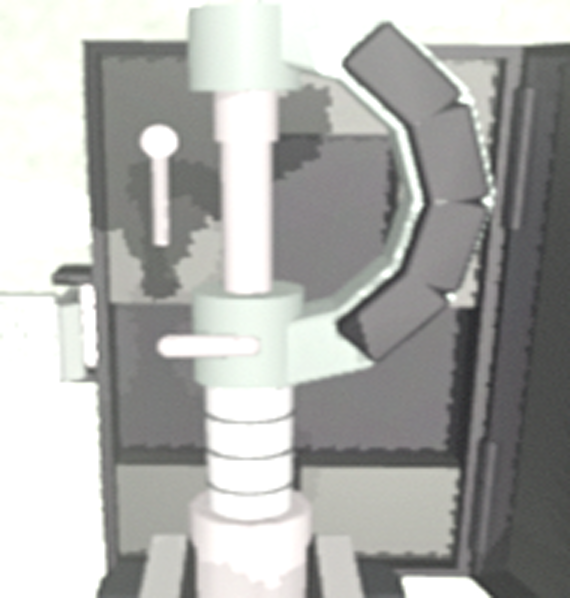

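```bash
cat >> h.py <<'E'
def incase(p,o=(.539,-.1695),yaw=-.243):
    d=np.asarray(p)[:2]-o;c,s=np.cos(yaw),np.sin(yaw);return np.array([c*d[0]+s*d[1],-s*d[0]+c*d[1]])*1000
E
python3 - <<'E'
from h import *
d=np.load('w14.npy');st={'tcp_pos':d[:3],'orientation':d[3:]};c=cam('wrist',st)
f=lambda u,v,z:incase(ray(c,(u/3+240-.33,v/2.6+90-.33),z)).round(1)
for n,u,v,z in [('y9 L',120,304,.02),('y9 R',455,305,.02),('y-53 L',125,464,.02),('y-53 R',450,464,.02),('y67',330,135,.02),('corner -60,95',86,42,.028),('corner 60,95?',523,45,.028),('wall -60 low',103,500,.028),('deckL -56,y95',103,58,.02),('pocket x30',392,180,.02)]:print(n,f(u,v,z))
# mic in hand (tool): axis plane y=-25
R=toolR(st)
K,Rc,t=c
for n,u,v in [('th front14',323,283),('ratchet end -36',323.5,384),('frame end 90',318,92),('sleeve36',322,235)]:
  o=-Rc.T@t;dd=Rc.T@np.linalg.solve(K,[u,v,1.]);o_=R.T@(o-st['tcp_pos'])*1000;d_=R.T@dd
  print(n,[(o_+d_*((Y-o_[1])/d_[1])).round(1) for Y in (-34,-25)])
E
```

```text
y9 L [-50.2   8.8]
y9 R [51.8  8.5]
y-53 L [-51.  -52.1]
y-53 R [ 53.9 -52.1]
y67 [12.3 66. ]
corner -60,95 [-55.   94.4]
corner 60,95? [63.5 93.5]
wall -60 low [-57.5 -63. ]
deckL -56,y95 [-51.7  89.9]
pocket x30 [30.8 51.4]
th front14 [array([-22. , -34. ,   0.7]), array([-17.7, -25. ,   0.7])]
ratchet end -36 [array([ 27.6, -34. ,   0.9]), array([ 35.3, -25. ,   0.9])]
frame end 90 [array([-92.6, -34. ,  -1. ]), array([-93.3, -25. ,  -1.1])]
sleeve36 [array([-42.2, -34. ,   0.3]), array([-39.3, -25. ,   0.3])]
```

```bash
sed -i 's/^CASE=.*;/CASE=pose([.541,-.170,0],-.243);/; s/o=(.539,-.1695)/o=(.541,-.170)/' h.py
python3 - <<'E'
from h import *
s=env.get_state();print(rel(s,CASE([-6,-30.5,60])),rel(s,CASE([-6,-30.5,-7])))
E
```

```text
[ 29.46460828 112.64787988   7.20258558] [ 29.47448892 179.64787914   7.20376256]
```

```bash
python3 -m inch '[[[29.5,0,7,0],[29.5,40,7,0],[29.5,80,7,0],[29.5,125,7,0],[29.5,130,7,0],[29.5,130,7,0],[29.5,130,7,0]]]'
python3 - <<'E'
from h import *
s=env.get_state();np.save('w15.npy',np.r_[s['tcp_pos'],s['orientation']]);R=toolR(s);print(np.degrees(np.arctan2(R[1,2],R[0,2])),incase(s['tcp_pos']))
a=env.read_camera('wrist');cv2.imwrite('pics/w15.png',cv2.convertScaleAbs(a,alpha=1.5))
b=env.read_camera('side')[130:280,240:400];cv2.imwrite('pics/s15.png',cv2.resize(b,None,fx=4,fy=4))
E
```

```text
clock: 17.0
tcp_pos: [0.5292, -0.1999, 0.0448]
orientation: [-0.436, 0.435, -0.556, 0.558]
wrist_force: [0.9, -0.5, -1.8]
finger_gap: 0.0154
-14.00860964929848 [ -4.2447276  -31.85653336]
```

View pics/w15.png

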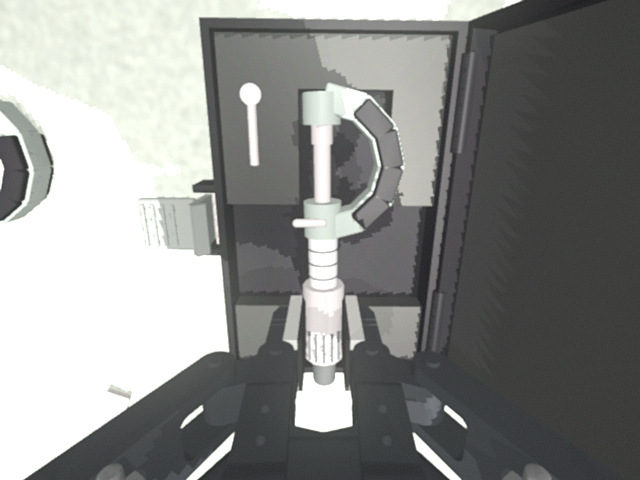

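View pics/s15.png

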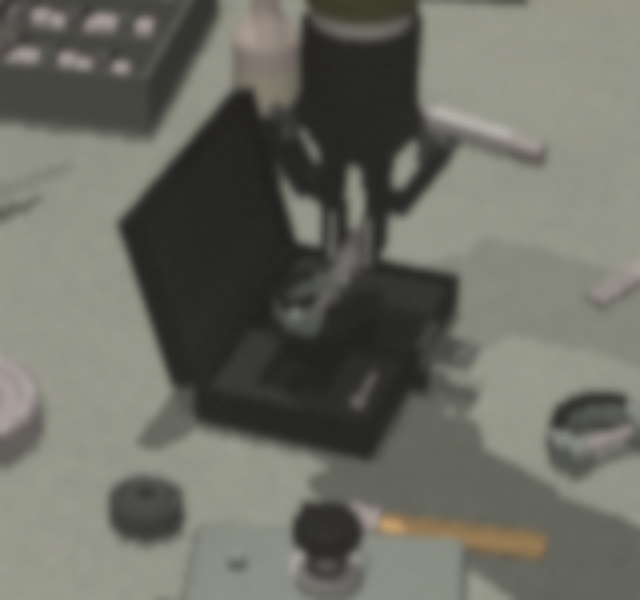

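The pocket edges are visible: left column 299, right column 393, far edge at row 90. The well's near edge is at row 296 and the y=9 edge at row 205.

Run:
```python
from h import *
d=np.load('w15.npy');st={'tcp_pos':d[:3],'orientation':d[3:]};c=cam('wrist',st)
for n,u,v in [('x-17,y67',299,90),('x30 y67',393,91),('y9 L',225,205),('y9 R',430,206),('y-53 L',232,295.5),('y-53 R',422,296),('deck x-56 top',215,60),('well x-56',225,240),('well x56',432,225),('deck x56',450,60)]:
  p=ray(c,(u,v),.02);print(n,incase(p).round(1),rel(st,p).round(1)[[0,2]])
for n,u,v in [('rim -60,95',202,19),('rim 60 95',470,22)]:
  p=ray(c,(u,v),.028);print(n,incase(p).round(1))
```

```text
x-17,y67 [-15.  66.] [-97.8 -11. ]
x30 y67 [31.  65.5] [-97.4  35. ]
y9 L [-56.4   8.7] [-40.5 -52.3]
y9 R [54.7  7.9] [-39.8  58.8]
y-53 L [-57.3 -45.9] [ 14.1 -53.1]
y-53 R [ 55.2 -46.6] [14.7 59.4]
deck x-56 top [-54.7  79.2] [-111.   -50.7]
well x-56 [-58.3 -11.3] [-20.5 -54.1]
well x56 [56.8 -2.9] [-29.1  60.9]
deck x56 [57.3 79.1] [-111.    61.3]
rim -60,95 [-56.7  94.2]
rim 60 95 [61.9 93. ]
```

```bash
python3 -m inch '[[[-0.5,10,-1,0],[-0.5,22,-1,0],[-0.5,32,-1,0],[-0.5,40,-1,0],[-0.5,40,-1,0]]]'
python3 -m inch '[[[0,4,0,0],[0,8,0,0],[0,8,0,0]]]'
```

```text
clock: 17.6
tcp_pos: [0.5253, -0.1979, 0.0006]
orientation: [0.435, -0.436, 0.559, -0.556]
wrist_force: [-0.8, -0.3, -0.8]
finger_gap: 0.0153
clock: 17.9
tcp_pos: [0.5265, -0.1986, -0.0058]
orientation: [0.435, -0.435, 0.558, -0.557]
wrist_force: [0.8, 1.1, -2.0]
finger_gap: 0.0156
```

```bash
python3 -m inch '[[[0,1,0,0],[0,1,0,0],[0,1,0,0]]]'; python3 -m inch '[[[0,1,0,0],[0,1,0,0],[0,1,0,0]]]'
python3 - <<'E'
from h import *
s=env.get_state();print(incase(s['tcp_pos']),s['tcp_pos'])
a=env.read_camera('wrist');cv2.imwrite('pics/w16.png',cv2.convertScaleAbs(a,alpha=1.5))
E
```

```text
clock: 18.2
tcp_pos: [0.5268, -0.1988, -0.0062]
orientation: [-0.435, 0.435, -0.557, 0.557]
wrist_force: [-0.1, 0.5, -2.9]
finger_gap: 0.0157
clock: 18.5
tcp_pos: [0.5267, -0.1987, -0.0074]
orientation: [-0.435, 0.435, -0.557, 0.557]
wrist_force: [0.3, 0.1, -1.5]
finger_gap: 0.0156
[ -6.95434615 -31.27673545] [ 0.5267243  -0.19868452 -0.00739922]
```

View pics/w16.png

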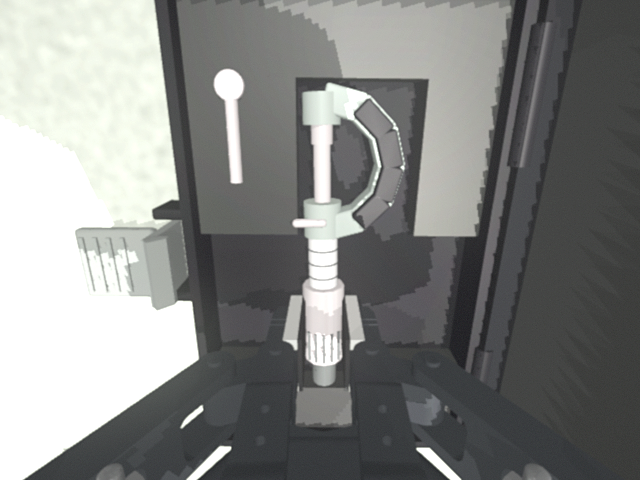

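```bash
python3 -m inch '[[[0,0,1.5,0],[0,0.5,1.5,0],[0,1,1.5,0],[0,1,1.5,0]]]'; python3 -m inch '[[[0,1,0,0],[0,1,0,0],[0,1,0,0]]]'
python3 - <<'E'
from h import *
s=env.get_state();print(incase(s['tcp_pos']),s['tcp_pos'],s['wrist_force'])
E
```

```text
clock: 18.95
tcp_pos: [0.5285, -0.1992, -0.008]
orientation: [-0.435, 0.435, -0.557, 0.558]
wrist_force: [-0.5, 1.0, 2.7]
finger_gap: 0.0159
clock: 19.25
tcp_pos: [0.5285, -0.1993, -0.0081]
orientation: [-0.435, 0.435, -0.557, 0.558]
wrist_force: [-2.7, 1.4, 10.2]
finger_gap: 0.0158
[ -5.06895691 -31.39879651] [ 0.52852493 -0.19925665 -0.0080697 ] [-2.73375939  1.43142718 10.22189988]
```

```bash
python3 -m inch '[[[0,-1,0,0],[0,-1,0,0],[0,-1,0,0],[0,-1,0,0]]]' 40; python3 -m inch '[[[0,-10,0,0],[0,-30,0,0],[0,-70,0,0],[0,-120,0,0],[0,-170,0,0],[0,-170,0,0],[0,-170,0,0],[0,-170,0,0]]]'
python3 - <<'E'
from h import *
s=env.get_state();np.save('w17.npy',np.r_[s['tcp_pos'],s['orientation']])
a=env.read_camera('wrist');cv2.imwrite('pics/w17.png',cv2.convertScaleAbs(a,alpha=1.5))
print(rel(s,[.5183,.1283,.20]).round(1))
E
```

```text
clock: 19.65
tcp_pos: [0.528, -0.199, -0.0087]
orientation: [0.435, -0.435, 0.558, -0.557]
wrist_force: [-1.2, 0.0, -0.2]
finger_gap: 0.0402
clock: 20.45
tcp_pos: [0.5275, -0.1987, 0.1609]
orientation: [0.435, -0.435, 0.558, -0.557]
wrist_force: [-1.0, 0.4, -0.7]
finger_gap: 0.04
[-315.   -38.8  -88.3]
```

View pics/w17.png

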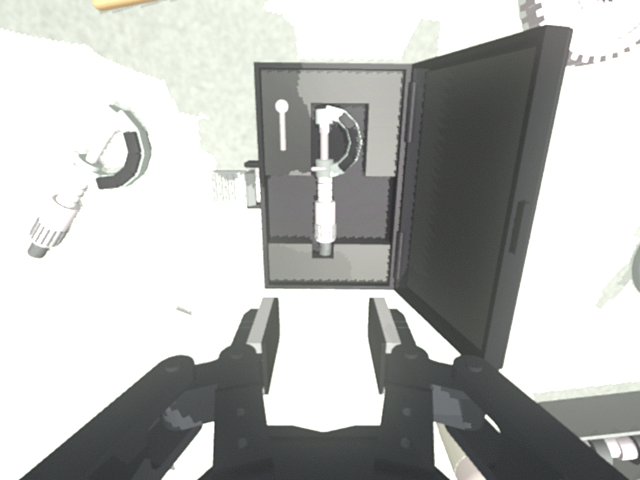

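The micrometer lies fully in the recess with the ratchet in its slot. Next I push the switch home.

```bash
python3 -m inch '[[[-50,-20,-15,0],[-100,-20,-30,0],[-150,-20,-44,0],[-200,-20,-58,0],[-250,-20,-72,0],[-300,-20,-86,0],[-315,-20,-88,0],[-315,0,-88,0],[-315,10,-88,0],[-315,10,-88,0]]]' 0
python3 -m inch '[[[0,0,0,0],[0,0,0,0],[0,0,0,0]]]'
python3 - <<'E'
from h import *
s=env.get_state();print(s['tcp_pos'],rel(s,[.5183,.1283,.10]).round(1))
a=env.read_camera('wrist');cv2.imwrite('pics/w18.png',a)
E
```

```text
clock: 21.5
tcp_pos: [0.5169, 0.1275, 0.1486]
orientation: [0.433, -0.437, 0.559, -0.556]
wrist_force: [0.2, 0.3, 0.1]
finger_gap: 0.0001
clock: 21.8
tcp_pos: [0.5198, 0.1272, 0.1522]
orientation: [-0.435, 0.434, -0.557, 0.558]
wrist_force: [0.5, -0.8, -0.8]
finger_gap: 0.0004
[0.51979628 0.12721994 0.15223012] [-0.7 52.2 -1.8]
```

View pics/w18.png

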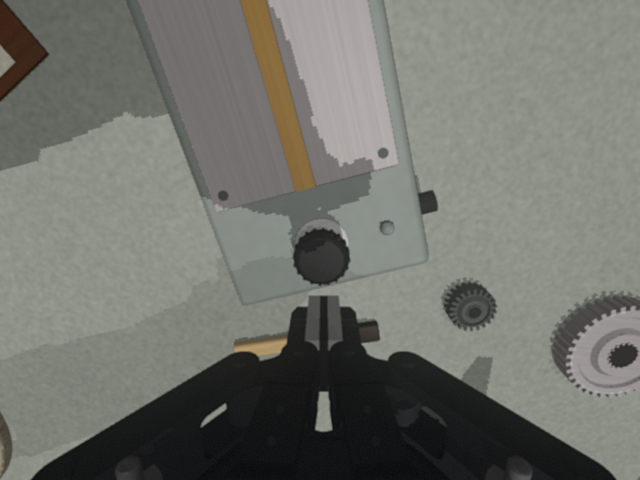

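```bash
python3 -m inch '[[[-1,30,-2,0],[-1,50,-2,0],[-1,58,-2,0],[-1,58,-2,0],[-1,58,-2,0]]]'
python3 -m inch '[[[0,3,0,0],[0,6,0,0],[0,9,0,0],[0,11,0,0],[0,11,0,0]]]'; python3 -m inch '[[[0,2,0,0],[0,4,0,0],[0,4,0,0]]]'
```

```text
clock: 22.35
tcp_pos: [0.5182, 0.1293, 0.0945]
orientation: [-0.435, 0.435, -0.557, 0.558]
wrist_force: [0.5, 0.1, 0.2]
finger_gap: -0.0004
clock: 22.85
tcp_pos: [0.5173, 0.1293, 0.0823]
orientation: [0.435, -0.435, 0.557, -0.557]
wrist_force: [-0.7, -1.0, -0.3]
finger_gap: -0.0001
clock: 23.15
tcp_pos: [0.5174, 0.1293, 0.0793]
orientation: [-0.435, 0.435, -0.557, 0.557]
wrist_force: [-2.8, 0.2, 7.3]
finger_gap: 0.0003
```

```bash
python3 -m inch '[[[0,1,0,0],[0,2,0,0],[0,2,0,0]]]';python3 -m inch '[[[0,1,0,0],[0,1,0,0]]]'
```

```text
clock: 23.45
tcp_pos: [0.5175, 0.1294, 0.0791]
orientation: [-0.436, 0.435, -0.557, 0.558]
wrist_force: [-7.5, -1.1, 19.9]
finger_gap: 0.0
clock: 23.65
tcp_pos: [0.5176, 0.1294, 0.079]
orientation: [-0.436, 0.435, -0.557, 0.558]
wrist_force: [-8.3, -1.7, 26.4]
finger_gap: 0.0001
```

```bash
python3 -m inch '[[[0,-40,0,0],[0,-90,0,0],[0,-140,0,0],[0,-170,0,0],[0,-170,0,0],[0,-170,0,0]]]'
python3 - <<'E'
from h import *
s=env.get_state();print(s['tcp_pos'],rel(s,CASE([145,0,250])).round(1),s['joint_pos'].round(2))
b=env.read_camera('side')[150:390,200:440];cv2.imwrite('pics/s19.png',cv2.resize(b,None,fx=2.5,fy=2.5))
E
```

```text
clock: 24.25
tcp_pos: [0.5178, 0.1294, 0.2457]
orientation: [-0.435, 0.435, -0.557, 0.558]
wrist_force: [-0.2, 0.2, -0.5]
finger_gap: 0.0
[0.51778279 0.12940278 0.2457468 ] [284.5  -4.1 240.2] [0.09 0.22 0.01 1.36 0.   1.91]
```

View pics/s19.png

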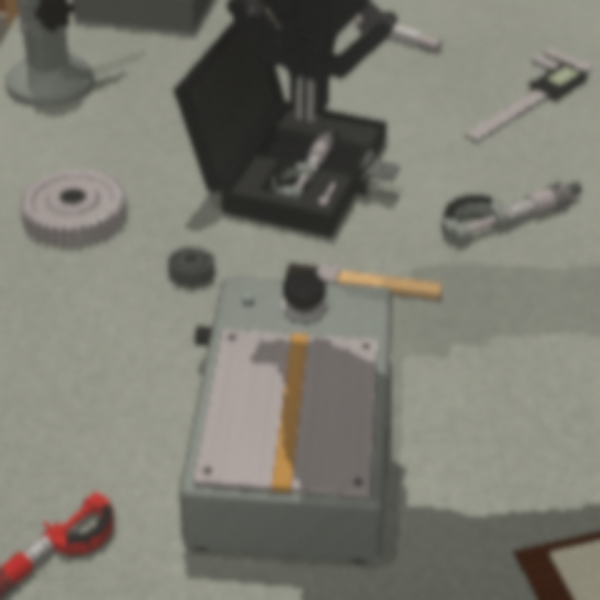

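The knob is home. Next I go behind the lid.

```bash
python3 -m inch '[[[30,-4,25,-8],[60,-4,50,-17],[90,-4,75,-25],[120,-4,100,-34],[150,-4,126,-42],[180,-4,152,-51],[210,-4,177,-59],[240,-4,202,-68],[270,-4,228,-76],[284,-4,240,-84]]]'
python3 -m inch '[[[0,0,0,0],[0,0,0,0],[0,0,0,0]]]'
python3 - <<'E'
from h import *
s=env.get_state();R=toolR(s);print(s['tcp_pos'],np.degrees(np.arctan2(R[1,0],R[0,0])),incase(s['tcp_pos']),rel(s,CASE([145,0,94])).round(1),s['joint_pos'].round(2))
E
```

```text
clock: 25.3
tcp_pos: [0.6812, -0.2075, 0.2454]
orientation: [0.697, -0.696, 0.124, -0.12]
wrist_force: [0.4, 0.4, -0.6]
finger_gap: 0.0002
clock: 25.6
tcp_pos: [0.6807, -0.2031, 0.2486]
orientation: [0.697, -0.696, 0.124, -0.123]
wrist_force: [0.1, 1.0, 0.3]
finger_gap: 0.0002
[ 0.68073258 -0.20309104  0.24864046] -20.096771796834304 [143.5895252    1.50299125] [  1.9 154.6  -1.4] [-0.4   0.61  0.6   1.56  0.   -0.05]
```

```bash
python3 -m inch '[[[2,0,-1,-6],[2,45,-1,-6],[2,90,-1,-6],[2,135,-1,-6],[2,154,-1,-6],[2,154,-1,-6],[2,154,-1,-6]]]'
python3 - <<'E'
from h import *
s=env.get_state();R=toolR(s);print(s['tcp_pos'],np.degrees(np.arctan2(R[1,0],R[0,0])),incase(s['tcp_pos']))
b=env.read_camera('side')[100:290,200:440];cv2.imwrite('pics/s20.png',cv2.resize(b,None,fx=3,fy=3))
cv2.imwrite('pics/w20.png',env.read_camera('wrist'))
E
```

```text
clock: 26.3
tcp_pos: [0.683, -0.205, 0.0966]
orientation: [0.702, -0.702, 0.086, -0.086]
wrist_force: [0.3, -0.8, -0.1]
finger_gap: 0.0002
[ 0.68298669 -0.20496031  0.09661506] -14.014050803283917 [146.22718924   0.23101142]
```

View pics/s20.png

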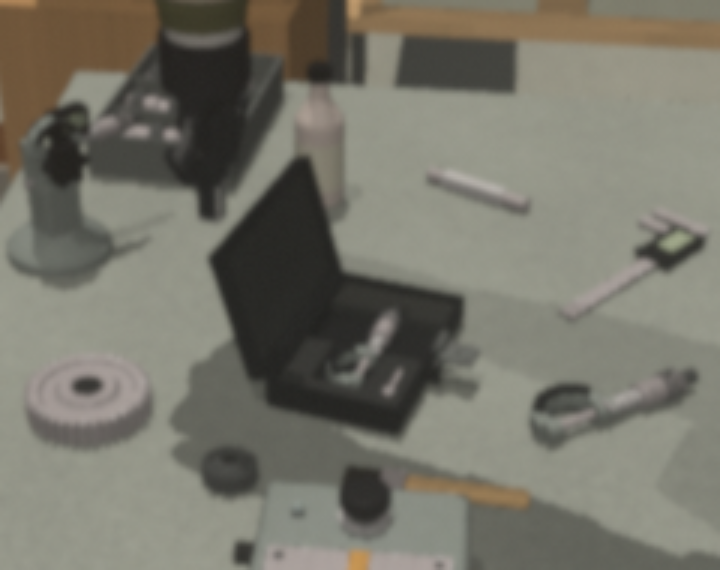

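View pics/w20.png

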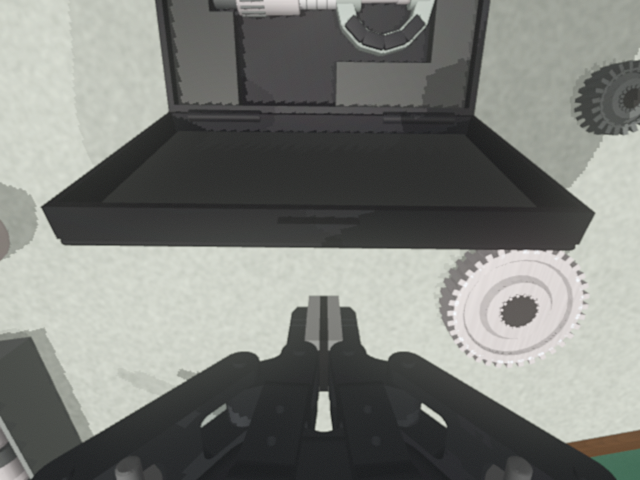

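```bash
python3 -m inch '[[[-18,0,0,0],[-26,0,0,0],[-34,0,0,0],[-42,0,0,0],[-50,0,0,0],[-58,0,0,0],[-67,-2,0,0],[-76,-4,0,0],[-85,-6,0,0],[-94,-7,0,0]]]'
python3 -m inch '[[[-8,1,0,0],[-16,3,0,0],[-24,5,0,0],[-31,6,0,0],[-38,10,0,0],[-45,14,0,0],[-52,19,0,0],[-58,23,0,0]]]'
python3 - <<'E'
from h import *
s=env.get_state();print(incase(s['tcp_pos']))
b=env.read_camera('side')[100:290,200:440];cv2.imwrite('pics/s21.png',cv2.resize(b,None,fx=3,fy=3))
E
```

```text
clock: 27.4
tcp_pos: [0.5911, -0.1831, 0.1028]
orientation: [0.702, -0.702, 0.086, -0.087]
wrist_force: [1.2, 0.1, 0.0]
finger_gap: -0.0
clock: 28.2
tcp_pos: [0.5348, -0.169, 0.079]
orientation: [0.702, -0.702, 0.087, -0.086]
wrist_force: [1.1, -1.0, 0.8]
finger_gap: -0.0001
[-6.30190852 -0.50192971]
```

View pics/s21.png

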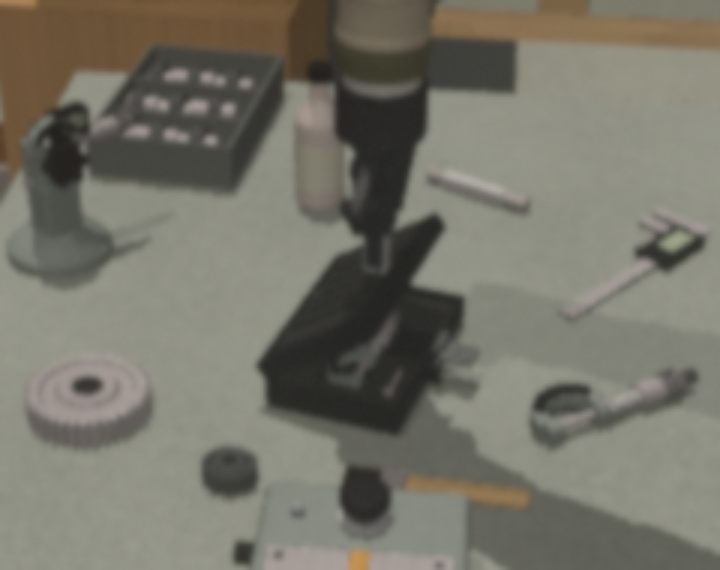

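```bash
python3 -m inch '[[[-7,7,0,0],[-13,15,0,0],[-20,25,0,0],[-25,33,0,0],[-30,41,0,0],[-34,47,0,0],[-36,49,0,0],[-36,49,0,0]]]'
python3 - <<'E'
from h import *
s=env.get_state();print(incase(s['tcp_pos']))
b=env.read_camera('side')[100:290,200:440];cv2.imwrite('pics/s22.png',cv2.resize(b,None,fx=3,fy=3))
E
```

```text
clock: 29.05
tcp_pos: [0.5022, -0.1608, 0.0313]
orientation: [-0.702, 0.702, -0.085, 0.088]
wrist_force: [1.3, 0.3, 4.7]
finger_gap: 0.0
[-39.86740049  -0.42102994]
```

View pics/s22.png

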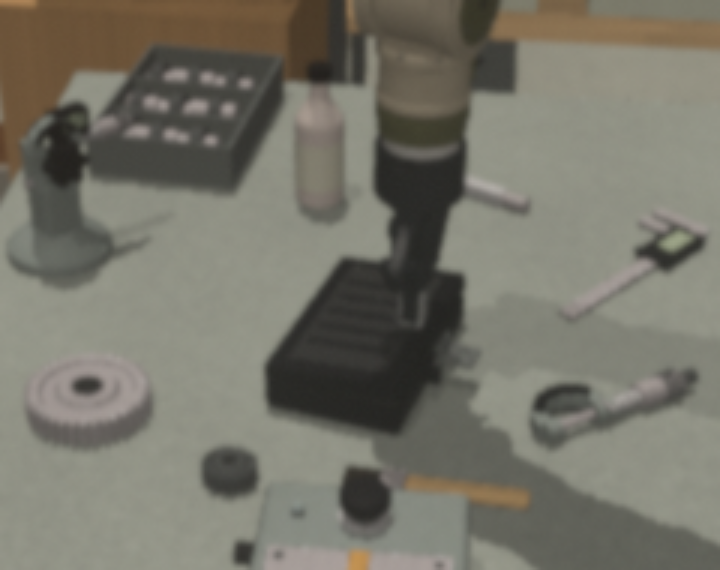

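```bash
python3 -m inch '[[[-2,2,0,0],[-2,4,0,0],[-2,5,0,0],[-2,5,0,0]]]'; python3 -m inch '[[[0,1,0,0],[0,2,0,0],[0,2,0,0]]]';python3 -m inch '[[[0,1,0,0],[0,2,0,0],[0,2,0,0]]]'
```

```text
clock: 29.5
tcp_pos: [0.498, -0.1598, 0.0251]
orientation: [0.702, -0.702, 0.087, -0.086]
wrist_force: [0.5, 0.1, 0.8]
finger_gap: 0.0001
clock: 29.8
tcp_pos: [0.4978, -0.1597, 0.0242]
orientation: [0.702, -0.702, 0.087, -0.086]
wrist_force: [-4.0, 0.9, 11.4]
finger_gap: -0.0002
clock: 30.1
tcp_pos: [0.4978, -0.1597, 0.024]
orientation: [-0.702, 0.702, -0.087, 0.086]
wrist_force: [-7.6, 3.0, 25.4]
finger_gap: 0.0001
```

```bash
python3 -m inch '[[[0,-10,0,0],[0,-40,0,0],[0,-90,0,0],[0,-140,0,0],[-40,-180,0,0],[-80,-200,0,0],[-80,-200,0,0],[-80,-200,0,0]]]'
python3 - <<'E'
from h import *
b=env.read_camera('side');cv2.imwrite('pics/s23.png',b)
cv2.imwrite('pics/t23.png',env.read_camera('top'));cv2.imwrite('pics/w23.png',cv2.convertScaleAbs(env.read_camera('wrist'),alpha=1.4))
E
```

```text
clock: 30.9
tcp_pos: [0.4204, -0.1404, 0.222]
orientation: [-0.702, 0.702, -0.086, 0.087]
wrist_force: [0.7, -0.4, -0.0]
finger_gap: 0.0001
```

View pics/s23.png

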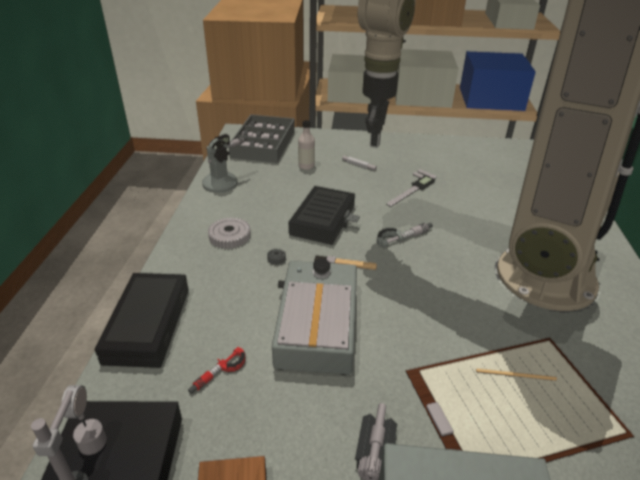

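View pics/w23.png

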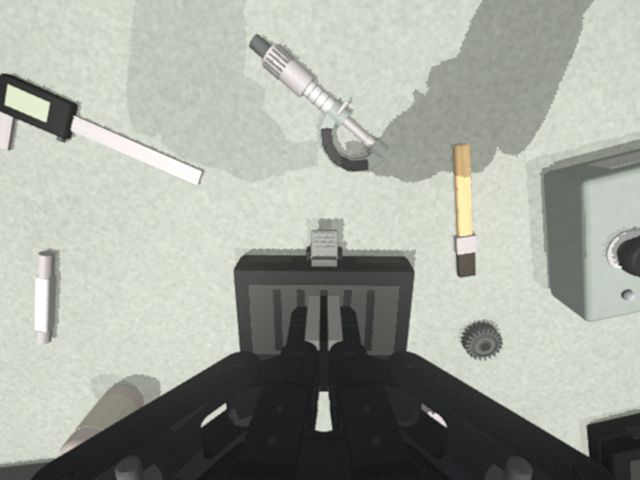

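View pics/t23.png

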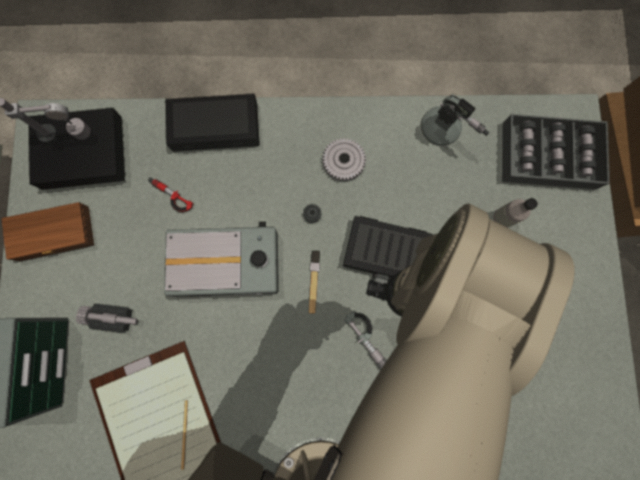

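The lid stays shut with the robot clear of it, the latch is hooked, the knob is home, and everything else is where it was. Handing in.

```bash
python3 -c "
from workcell import env
print(env.get_state()['clock']);env.hand_in()"
```

```text
31.05
the job is handed in; nothing more can be done
```

The micrometer is in its recess with the switch off and the case latched shut. I handed in at 31 s of the 72 s allowed, and hand-in gave no verdict.

**What I did:**
1. I pressed the latch and the lid sprang open. The first press stopped short of letting go, so I moved the tool about 3 mm outward and pressed again.
2. I pulled the knob up until it met its top stop.
3. I lifted the micrometer off the plates and laid it in the recess.
4. I pushed the knob down until it met its hard stop.
5. I swung the lid over and pressed it down until it stopped.

**Last checks:**
- **Micrometer:** the wrist picture after release showed it in the recess, frame in the wide pocket and ratchet in its slot.
- **Switch:** the pictures show the knob down.
- **Lid:** it stayed shut with the robot clear of it. I judged the latch hooked from that and from the force, which dropped and then rose against a hard stop.
- **Other items:** they look unmoved in the top and side pictures. The arm hid part of the larger micrometer and the caliper in the last top view, but the wrist view showed both.

**What disagreed:**
- **Fingertips:** with the fingers shut, the tips sit about 21 mm behind the stated TCP. I set heights by contact and by the pictures instead.
- **Cameras:** the top and wrist views differed by 2–3 mm on where the case is, so I relied mostly on the wrist view.

The largest wrist reading I saw was about 27 N.

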